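# Stow the lopsided steady arms and lock the keeper

## Robot

A 6-joint arm with a two-finger parallel gripper is mounted at the origin on a cart in front of the work surface, level with it; the furniture and walls round the work are solid. World frame = base frame: x ahead of the robot, y to its left, z up, the work surface at z = 0. Lengths are in m, angles in rad, forces in N, time in s.
With the tool pointing down it reaches from about 0.325 to 0.85 m from the base axis. Payload 4.4 kg.
Tool frame: the origin (TCP) lies at the very end of the fingers, on their centre line; the grasp point (between the pads) lies 19 mm behind it (robot.pinch_z is the z of the grasp point in the tool frame, in m); z points along the fingers, y is the direction in which the jaws open and shut (so a half turn about z gives the same grasp; the last joint's range is limited). The gripper opens to 94 mm and grips with 3 to 60 N. Pads are 16 mm wide; open, the fingers measure 119 mm over their backs; the gripper's body (75 mm by 177 mm) begins 78 mm behind the grasp point.
Start: joints at [0.967, 0.207, 1.542, -0, 1.393, -0.15], TCP at [0.252, 0.517, 0.205] pointing down, gripper open.
Joint ranges: [-2.73, 2.73], [-0.86, 2.22], [0.23, 2.46], [-1.11, 4.25], [0.08, 2.63], [-2.82, 2.82]. Speed limits (rad/s): [2.79, 2.79, 3.14, 3.14, 3.14, 3.14].

## Interface

Orientations are given as a rotation vector (axis times angle).
In Python, from rig import robot, optics gives the robot as it stands.
- The arm moves only by the tool apply_moves, never from a script. Its arguments are lists of equal length, an entry for each row: "travel": the shift along the tool's x, y, z in m, a list of three; "twist": the turn, a rotation vector about the tool's x, y, z in degrees, a list of three; "fingers": the opening, from 0 (shut) to 1 (fully open). In form: {"travel": [[tx, ty, tz], ...], "twist": [[ax, ay, az], ...], "fingers": [fingers, ...]}. A call has 1 to 20 rows; each row shifts and turns the commanded pose from where the row before left it, along the tool's axes as they then stand; what a row does not reach is not made up. A row lasts 1/8 s, in which the tool goes at most 62.5 mm and 10.7 degrees, less where a joint would pass 70% of its speed; a pose out of reach is approached as far as the arm can. A call with a gripper value outside its range is refused whole. The fingers move at their own pace and stop on an object; "grip_force" is the grip in N (left out, the last holds). Time passes only in rows, so rows that do not move let the fingers close. It gives the time, the measured TCP pose, the force and the opening at its end, in the units of the state.
- robot.observe(): the state, without advancing time (a new reading comes with each control period).
- optics.read_camera(name): name is "scene" or "top" or "wrist"; returns a dict with "image" (480x640x3 uint8, red, green, blue), "fx", "fy", "cx", "cy" (pixels), "extrinsics" (4x4, takes a point from camera to world coordinates); the wrist camera has in their place "hand_eye" (4x4, takes a point from camera to tool coordinates, whose origin is the TCP and whose axes are the flange's). Camera axes: x right, y down, z forward; pixel columns grow to the right and rows downward; lengths in m; the calibration is good to about 2 mm. A picture is of the moment at which its call begins: read the wrist's pose just before it. There is no depth.
- robot.finish_job(): hands the job in, once; it reports no verdict.
Trained networks look in the newest picture that a camera, given by its name, has taken for a name from the list of things; names that differ only in an ending like _2 or _b are one class to them, and where a whole thing is asked for, a point or a joint stands for the part that bears it (a point fixed in the world has none). Each returns a list of dicts, best first, with "score" (0 to 1); they miss things now and then, are a little off and sometimes report something else, mostly with a low value. They report only what shows in the picture. A call takes as long as a camera call. They do not tell look-alikes from the thing itself.
- optics.look_for(camera, name): "bbox" ([left, top, width, height] as shares, 0 to 1, of the picture: columns of its width, rows of its height, round what is visible of it).
The state is a dict: "time": time; "joint_positions": joint angles; "dq": joint speeds; "effort": joint torques, N m; "tcp_pos": TCP position; "tool_rot": TCP orientation; "contact_force": force on the tool from outside, world axes, zero at the start; "moment": the same for the moment, N m; "opening": opening from 0.0 (shut) to 1.0 (fully open).
Only numpy, scipy, OpenCV 4.12 (cv2) and the standard library are available. Lean on these libraries where they do the work, as an engineer would, in place of code of your own. Each camera call takes 0.05 s, during which the arm holds its last target.

## Task

Slide the cradle's keeper to one end of its track so that the bays are open, then put every steady arm on the table into the bay of its own colour, and slide the keeper back so that its pointer stands at the white mark and locks them in. A hidden slug makes each arm lopsided: try a small lift first, shift your grip to the balance point, and carry the arm level - never high above the table with an end hanging down.

Things in the scene. Friction and masses are not known exactly. Their poses are not given: they have to be found in the camera images.
- steady_blue_mid (a point): centre of the steady arm with blue end caps (may be absent): smooth, slippery aluminium bar 200 mm long (x axis), section 26 x 30 mm high, an 8 mm high rib along the middle of both sides (30 mm over the ribs, y), 0.8 to 0.9 kg, lying flat. A slug hidden inside puts its balance point up to 50 mm from the middle, towards +x or -x, each time anew. Gripped far from it, it turns in the fingers, heavy end down.
- steady_yellow_mid (a point): centre of the steady arm with yellow end caps (may be absent): smooth, slippery aluminium bar 200 mm long (x axis), section 26 x 30 mm high, an 8 mm high rib along the middle of both sides (30 mm over the ribs, y), 0.8 to 0.9 kg, lying flat. A slug hidden inside puts its balance point up to 50 mm from the middle, towards +x or -x, each time anew. Gripped far from it, it turns in the fingers, heavy end down.
- steady_red_mid (a point): centre of the steady arm with red end caps (may be absent): smooth, slippery aluminium bar 200 mm long (x axis), section 26 x 30 mm high, an 8 mm high rib along the middle of both sides (30 mm over the ribs, y), 0.8 to 0.9 kg, lying flat. A slug hidden inside puts its balance point up to 50 mm from the middle, towards +x or -x, each time anew. Gripped far from it, it turns in the fingers, heavy end down.
- steady_black_mid (a point): centre of the steady arm with black end caps (may be absent): smooth, slippery aluminium bar 200 mm long (x axis), section 26 x 30 mm high, an 8 mm high rib along the middle of both sides (30 mm over the ribs, y), 0.8 to 0.9 kg, lying flat. A slug hidden inside puts its balance point up to 50 mm from the middle, towards +x or -x, each time anew. Gripped far from it, it turns in the fingers, heavy end down.
- bay_blue: bay with blue floor strip and blue tag at its back end. Origin: middle of the bay on the cradle's base plate, 8 mm above the table; x along the bay (away from the robot), y across, z up. A stowed arm lies along x, either end first, either flat side down, its centre 27 mm above this origin. Which colour is where varies.
- bay_yellow: bay with yellow floor strip and yellow tag at its back end. Origin: middle of the bay on the cradle's base plate, 8 mm above the table; x along the bay (away from the robot), y across, z up. A stowed arm lies along x, either end first, either flat side down, its centre 27 mm above this origin. Which colour is where varies.
- bay_red: bay with red floor strip and red tag at its back end. Origin: middle of the bay on the cradle's base plate, 8 mm above the table; x along the bay (away from the robot), y across, z up. A stowed arm lies along x, either end first, either flat side down, its centre 27 mm above this origin. Which colour is where varies.
- bay_black: bay with black floor strip and black tag at its back end. Origin: middle of the bay on the cradle's base plate, 8 mm above the table; x along the bay (away from the robot), y across, z up. A stowed arm lies along x, either end first, either flat side down, its centre 27 mm above this origin. Which colour is where varies.
- cradle: fixed green base plate 250 x 340 mm, four bays 80 mm apart. Arms lie in notches of two wooden rails 16 mm thick, 78 mm before and behind the bay middle; notches 38 mm wide, floor 20 mm and rail tops 45 mm above the table; room for fingers between the rails. End stops 38 mm high leave 14 mm play at each end. Origin: under its centre at table height; x along the bays.
- keeper_grip (a point): middle of the black upright grip of the keeper at the cradle's front, 22 x 22 mm, reaching from 62 to 108 mm above the table (this point: 90 mm). y: slide direction, to the robot's left. The keeper is a flat steel bolt 24 mm wide, 350 mm long, top 62 mm above the table, with four tongues 28 mm wide reaching back over the front rail, underside 56 mm up.
- keeper (a joint): keeper position in m: 0 at its right (-y) end, 0.08 at its left (+y) end. At the middle, 0.04, its orange pointer meets the white mark and each tongue lies over the middle of a bay (locked); at either end the tongues stand between the bays (open). Starts near the middle, slides with about 2 N of friction, stays where it is left.
Not all that is in view belongs to the job. Leave any pink look-alike of the part that bears steady_red_mid alone.

How it is judged:
By the outcome, as a careful person would: the job done as asked, in the order asked, and still so for the second after the job is handed in, with the robot touching nothing.
Of steady_blue, steady_yellow, steady_red, steady_black only 3 to 4 are there at a start; the rules pass over those that are not, and their reading is None.
At some moment in a run one of steady_blue, steady_yellow, steady_red, steady_black may be knocked a few centimetres aside while the robot is not near it.
It also fails if it takes over 210 s, if anything falls off the work surface, if the arm or the gripper's body presses on something with over 40 N, if the wrist force passes 120 N, or if a joint passes its speed limit or range.

## Working session

There is one attempt and no reset: what is moved stays moved. The work goes in short steps, Python scripts to look and compute and a tool call to move; the robot and the scene stay as the last step left them, time stands still between calls to the robot, and variables do not carry over. Pictures are saved under pics/ and viewed, and the job is handed in when it is done.

Besides the shell and the picture viewer there is one more tool, called after "Emit:" by a JSON object that holds its "name" and its "arguments", one argument or row to a line. apply_moves: Moves the arm, as the interface text tells. Its arguments: {"type":"object","properties":{"travel":{"type":"array","items":{"type":"array","items":{"type":"number"}}},"twist":{"type":"array","items":{"type":"array","items":{"type":"number"}}},"fingers":{"type":"array","items":{"type":"number"}},"grip_force":{"type":"number"}},"required":["travel","twist","fingers"]}

```bash
ls -la; mkdir -p pics; cat > h.py <<'E'
import numpy as np, cv2
from rig import robot, optics
def snap(n,f):
    s=robot.observe(); c=optics.read_camera(n); cv2.imwrite('pics/'+f,c['image'][:,:,::-1]); return s,c
E
python3 - <<'E'
from h import *
s=robot.observe(); print(s)
for n in ['scene','top','wrist']:
    s,c=snap(n,n+'0.png'); print(n,c['fx'],c['cx'],c['cy'],c.get('extrinsics',c.get('hand_eye')))
    for t in ['steady_blue_mid','steady_red_mid','steady_yellow_mid','steady_black_mid','keeper_grip','cradle']:
        print(t,[(round(d['score'],2),np.round(np.array(d['bbox'])*[640,480,640,480]).tolist()) for d in optics.look_for(n,t)][:3])
E
```

```text
total 12
drwxr-xr-x  3 agent agent 4096 Dec  7 08:21 .
drwxr-xr-x 23 root  root  4096 Dec  7 08:21 ..
drwxr-xr-x  2 agent agent 4096 Dec  7 08:21 pics
{'time': 0.0, 'joint_positions': array([ 9.66502523e-01,  2.07421843e-01,  1.54292903e+00,  2.01500519e-05,
        1.39351849e+00, -1.50517137e-01]), 'dq': array([ 6.30101500e-04, -4.13703472e-05, -2.85975069e-03,  1.44365394e-03,
        1.20890833e-03,  4.05307229e-05]), 'effort': array([-9.57238785e-05, -3.70863962e+01, -2.81423342e+01,  6.98787463e-02,
        3.59592761e-02, -1.69527743e-04]), 'tcp_pos': array([0.25160862, 0.51613193, 0.20430161]), 'tool_rot': array([-0.7065031 , -3.06023858,  0.00331217]), 'contact_force': array([ 0.6862144 , -0.30505563,  0.51295075]), 'moment': array([-0.03713503, -0.00584093,  0.01989277]), 'opening': 1.0021016392812114}
scene 604.7391349373363 323.72373206735944 243.52465742705775 [[-0.84220139 -0.32706274  0.42863363 -0.24356214]
 [-0.53914719  0.50477077 -0.67418601  1.15044256]
 [ 0.0041394  -0.79889701 -0.6014536   1.1862772 ]
 [ 0.          0.          0.          1.        ]]
steady_bl
[... 744 characters left out ...]
ellow_mid [(0.92, [353.0, 261.0, 84.0, 16.0])]
steady_black_mid [(0.62, [342.0, 292.0, 80.0, 14.0])]
keeper_grip [(0.57, [145.0, 258.0, 141.0, 50.0])]
cradle [(0.82, [145.0, 181.0, 144.0, 129.0])]
wrist 394.8580933790619 319.45808888069223 238.72451267463154 [[ 1.80322126e-04 -9.66456842e-01 -2.56829010e-01  7.36751898e-02]
 [ 9.99999963e-01  2.26383257e-04 -1.49778749e-04 -1.51828747e-04]
 [ 2.02896485e-04 -2.56828974e-01  9.66456847e-01 -1.79746487e-01]
 [ 0.00000000e+00  0.00000000e+00  0.00000000e+00  1.00000000e+00]]
steady_blue_mid []
steady_red_mid []
steady_yellow_mid []
steady_black_mid []
keeper_grip [(0.86, [134.0, 424.0, 107.0, 56.0])]
cradle [(0.97, [132.0, 416.0, 164.0, 64.0])]
```

```bash
python3 -c "
import cv2
a=cv2.imread('pics/top0.png');cv2.imwrite('pics/top0z.png',cv2.resize(a[150:350,120:560],(792,360),interpolation=cv2.INTER_CUBIC))"
```

```text
(no output)
```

View pics/top0.png

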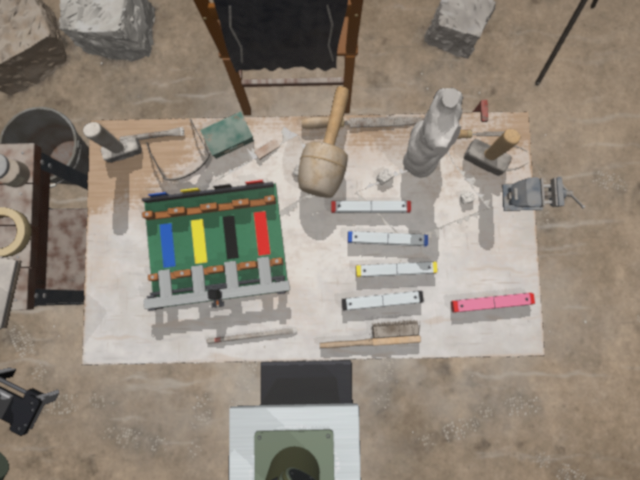

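View pics/top0z.png

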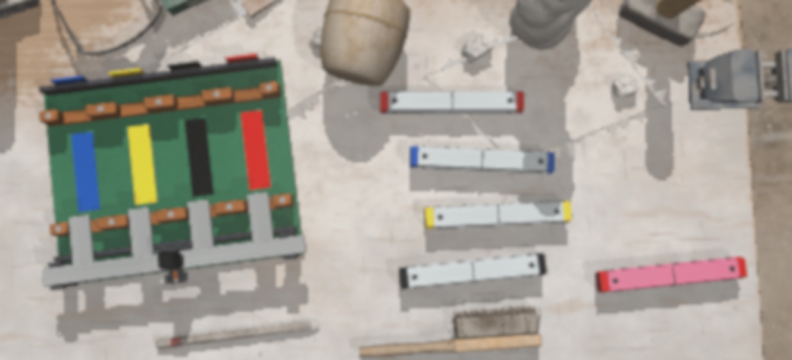

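View pics/scene0.png

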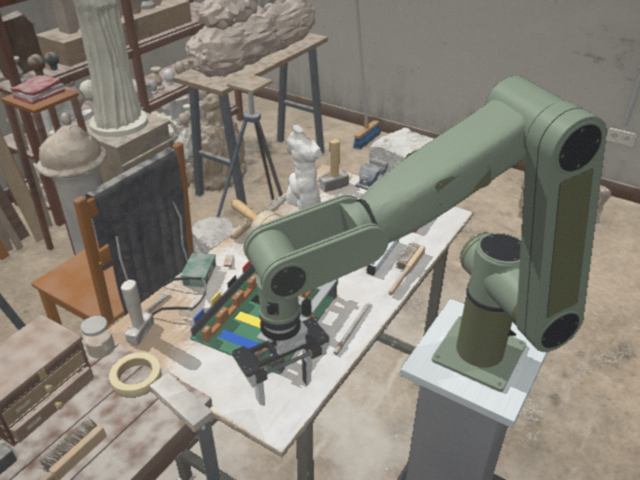

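The top view shows all four arms lying along world y: red around (371,207), blue (388,239), yellow (397,269) and black (382,300). The pink look-alike is at (493,302). In the cradle the bays run blue, yellow, black, red from left to right, and the keeper grip is near (215,296).

```bash
cat >> h.py <<'E'
from scipy.spatial.transform import Rotation as R
def px2w(c,uv,z,T=None):
    T=c['extrinsics'] if T is None else T
    uv=np.atleast_2d(np.array(uv,float))
    d=np.c_[(uv[:,0]-c['cx'])/c['fx'],(uv[:,1]-c['cy'])/c['fy'],np.ones(len(uv))]@T[:3,:3].T
    o=T[:3,3]; return o+d*((z-o[2])/d[:,2])[:,None]
def tcpT(s):
    T=np.eye(4);T[:3,:3]=R.from_rotvec(s['tool_rot']).as_matrix();T[:3,3]=s['tcp_pos'];return T
def w2px(c,p,T=None):
    T=c['extrinsics'] if T is None else T
    q=(np.atleast_2d(p)-T[:3,3])@T[:3,:3]
    return np.c_[q[:,0]/q[:,2]*c['fx']+c['cx'],q[:,1]/q[:,2]*c['fy']+c['cy']]
def comps(m,amin=6):
    n,l,st,ce=cv2.connectedComponentsWithStats(m.astype(np.uint8))
    return [(st[i,4],ce[i],l==i) for i in range(1,n) if st[i,4]>=amin]
def masks(img):
    h=cv2.cvtColor(img,cv2.COLOR_RGB2HSV).astype(int);H,S,V=h[...,0],h[...,1],h[...,2]
    return dict(blue=(H>105)&(H<130)&(S>130)&(V>60),yellow=(H>22)&(H<35)&(S>130)&(V>120),
      red=((H<6)|(H>174))&(S>150)&(V>80),black=(V<55)&(S<110))
E
python3 - <<'E'
from h import *
s,c=snap('top','top1.png'); M=masks(c['image'])
for k,m in M.items():
    print(k)
    for a,ce,mm in comps(m,8):
        if not(140<ce[0]<545 and 180<ce[1]<315):continue
        ys,xs=np.where(mm); r=cv2.minAreaRect(np.c_[xs,ys].astype(np.float32))
        print(a,ce.round(1),np.round(r[1],1),round(r[2],1),px2w(c,ce,.03)[0].round(3),px2w(c,ce,.008)[0].round(3))
print(R.from_rotvec(s['tool_rot']).as_matrix().round(3))
E
```

```text
blue
23 [158.2 194.2] [ 1.5 14.1] 82.9 [0.68 0.33 0.03] [0.685 0.338 0.008]
477 [167.  244.8] [42.5 11.2] 85.0 [0.552 0.306 0.03 ] [0.555 0.314 0.008]
21 [349.6 236.3] [2. 9.] 0.0 [ 0.564 -0.147  0.03 ] [ 0.567 -0.148  0.008]
12 [425.7 240.2] [7. 1.] 90.0 [ 0.551 -0.335  0.03 ] [ 0.553 -0.34   0.008]
yellow
29 [189.1 189.6] [ 1.7 16. ] 82.9 [0.69  0.253 0.03 ] [0.696 0.259 0.008]
541 [198.6 240.8] [43.8 12.3] 84.3 [0.56  0.228 0.03 ] [0.563 0.234 0.008]
27 [434.9 266.9] [9. 2.] 90.0 [ 0.484 -0.355  0.03 ] [ 0.485 -0.36   0.008]
33 [357.9 270.5] [10.  3.] 90.0 [ 0.479 -0.165  0.03 ] [ 0.48  -0.166  0.008]
red
9 [252.  182.3] [0.8 8.1] 80.5 [0.706 0.095 0.03 ] [0.711 0.098 0.008]
23 [333. 206.] [8. 2.] 90.0 [ 0.641 -0.107  0.03 ] [ 0.646 -0.108  0.008]
16 [408.5 205.5] [7. 1.] 90.0 [ 0.639 -0.296  0.03 ] [ 0.643 -0.3    0.008]
485 [261.5 232.8] [42.8 11.3] 83.5 [0.577 0.072 0.03 ] [0.58  0.075 0.008]
29 [531.7 297.9] [8. 3.] 90.0 [ 0.403 -0.588  0.03 ] [ 0.403 -0.597  0.008]
41 [455.  306.1] [9. 4.] 90.0 [ 0.387 -0.4    0.03 ] [ 0.387 -0.406  0.008]
black
35 [221.9 187.1] [ 2.4 14. ] 81.9 [0.695 0.171 0.03 ] [0.7   0.175 0.008]
253 [199.2 194.3] [  2.9 124.9] 82.9 [0.678 0.227 0.03 ] [0.683 0.233 0.008]
393 [230.1 236.8] [40.8  9.7] 84.1 [0.569 0.15  0.03 ] [0.572 0.154 0.008]
97 [214.3 294.1] [ 9. 11.] 90.0 [0.428 0.188 0.03 ] [0.428 0.194 0.008]
[[-0.899  0.438  0.   ]
 [ 0.438  0.899  0.   ]
 [-0.     0.    -1.   ]]
```

```bash
cat >> h.py <<'E'
def plan(p,yang=None,s=None):
    """p target TCP world; yang = desired world angle (deg) of tool y. Prints turn about tool z then travel in turned tool axes"""
    s=s or robot.observe(); M=R.from_rotvec(s['tool_rot']).as_matrix()
    ya=np.degrees(np.arctan2(M[1,1],M[0,1])); 
    t=0 if yang is None else -((yang-ya+180)%360-180)
    M2=M@R.from_rotvec([0,0,np.radians(t)]).as_matrix()
    d=M2.T@(np.array(p)-s['tcp_pos'])
    print('t=%.2f tcp'%s['time'],s['tcp_pos'].round(4),'yang %.1f'%ya,'tilt %.2f'%np.degrees(np.arccos(-M[2,2])),'F',s['contact_force'].round(1),'M',s['moment'].round(2),'op %.3f'%s['opening'])
    print('TWISTZ %.1f deg; then TRAVEL mm'%t,(d*1000).round(1), 'tool z=',M[:,2].round(3),'j6 %.2f'%s['joint_positions'][5])
E
python3 - <<'E'
from h import *
s,c=snap('top','top2.png')
print(px2w(c,[214.3,292],.108))
plan([.40,.18,.25],96)
E
```

```text
[[0.43195479 0.17067313 0.108     ]]
t=1.15 tcp [0.2521 0.5168 0.2054] yang 64.0 tilt 0.00 F [-0.5  0.1  0.5] M [ 0.02 -0.01 -0.  ] op 1.003
TWISTZ -32.0 deg; then TRAVEL mm [-111.9 -350.4  -44.6] tool z= [-0.  0. -1.] j6 -0.15
```

Emit:
{"name": "apply_moves", "arguments": {
  "travel": [
    [0,0,-0.02],
    [0,0,-0.02],
    [0,0,-0.005],
    [-0.012,-0.035,0],
    [-0.012,-0.035,0],
    [-0.012,-0.035,0],
    [-0.012,-0.035,0],
    [-0.012,-0.035,0],
    [-0.012,-0.035,0],
    [-0.012,-0.035,0],
    [-0.012,-0.035,0],
    [-0.01,-0.035,0],
    [-0.006,-0.035,0],
    [0,0,0],
    [0,0,0]
  ],
  "twist": [
    [0,0,-10.6],
    [0,0,-10.6],
    [0,0,-10.6],
    [0,0,0],
    [0,0,0],
    [0,0,0],
    [0,0,0],
    [0,0,0],
    [0,0,0],
    [0,0,0],
    [0,0,0],
    [0,0,0],
    [0,0,0],
    [0,0,0],
    [0,0,0]
  ],
  "fingers": [1,1,1,1,1,1,1,1,1,1,1,1,1,0.6,0.6]
}}

```text
time: 3.02
tcp_pos: [0.3988, 0.1804, 0.2506]
tool_rot: [-0.159, 3.137, 0.001]
contact_force: [0.4, 0.2, 0.3]
opening: 0.825
```

```bash
cat >> h.py <<'E'
def wr(f):
    s,c=snap('wrist',f); return s,c,tcpT(s)@c['hand_eye']
E
python3 - <<'E'
from h import *
s,c,T=wr('w1.png'); plan([.43,.18,.25],96,s)
E
```

```text
t=3.02 tcp [0.3988 0.1804 0.2506] yang 95.8 tilt 0.04 F [0.4 0.2 0.3] M [ 0.05 -0.02  0.  ] op 0.825
TWISTZ -0.2 deg; then TRAVEL mm [-31.   -3.6   0.6] tool z= [ 0.     0.001 -1.   ] j6 -1.45
```

View pics/w1.png

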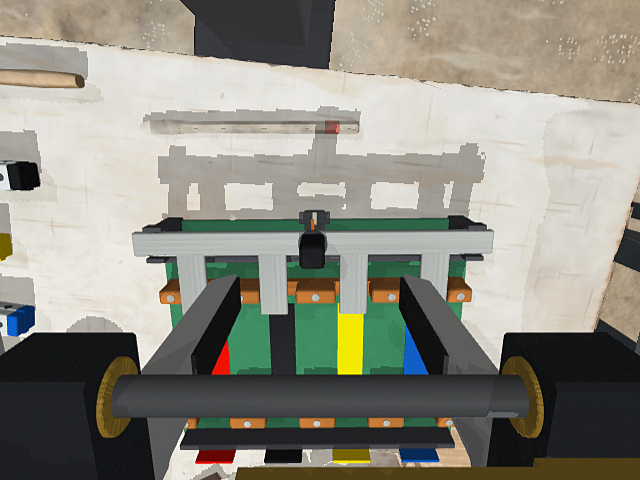

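```bash
python3 - <<'E'
from h import *
import cv2
s,c,T=wr('w2.png')
a=c['image'][200:330,120:500,::-1]; cv2.imwrite('pics/w2z.png',cv2.resize(a,(798,273*1),interpolation=cv2.INTER_CUBIC))
b=c['image'][200:290,270:370,::-1]; cv2.imwrite('pics/w2zz.png',cv2.resize(b,(640,576),interpolation=cv2.INTER_CUBIC))
for z in (.108,.062,.07): print(z,px2w(c,[[313,268],[313,232]],z,T).round(4).tolist())
# keeper mark/ cradle fit
print(px2w(c,[[133,243],[492,241]],.062,T))
E
```

```text
0.108 [[0.4369, 0.1785, 0.108], [0.4051, 0.1753, 0.108]]
0.062 [[0.4528, 0.1793, 0.062], [0.4165, 0.1757, 0.062]]
0.07 [[0.45, 0.1792, 0.07], [0.4145, 0.1757, 0.07]]
[[0.44511229 0.00357309 0.062     ]
 [0.40777026 0.3487425  0.062     ]]
```

View pics/w2zz.png

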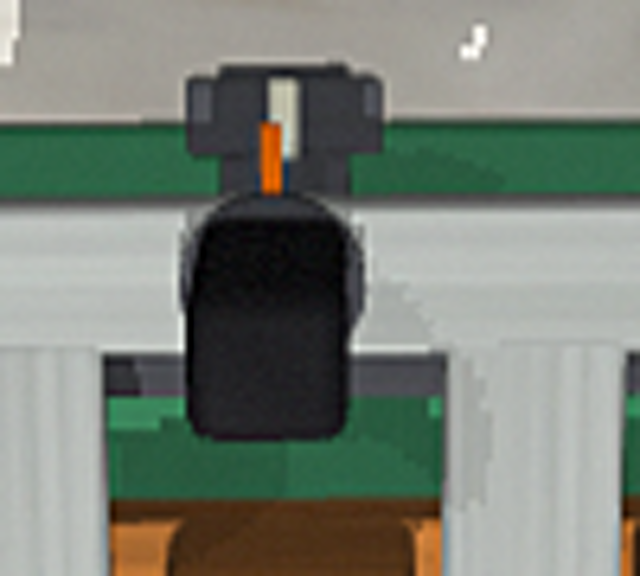

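```bash
python3 - <<'E'
from h import *
plan([.427,.178,.073],96.1)
E
```

```text
t=3.12 tcp [0.3985 0.1808 0.2505] yang 95.9 tilt 0.03 F [0.3 0.8 0.4] M [0.03 0.03 0.05] op 0.741
TWISTZ -0.2 deg; then TRAVEL mm [-28.   -5.9 177.5] tool z= [-0.  0. -1.] j6 -1.45
```

Emit:
{"name": "apply_moves", "arguments": {
  "travel": [
    [-0.028,-0.006,0],
    [0,0,0.04],
    [0,0,0.04],
    [0,0,0.04],
    [0,0,0.04],
    [0,0,0.0175],
    [0,0,0],
    [0,0,0],
    [0,0,0],
    [0,0,0]
  ],
  "twist": [
    [0,0,0],
    [0,0,0],
    [0,0,0],
    [0,0,0],
    [0,0,0],
    [0,0,0],
    [0,0,0],
    [0,0,0],
    [0,0,0],
    [0,0,0]
  ],
  "fingers": [0.6,0.6,0.6,0.6,0.6,0.6,0.6,0.3,0.2,0.2],
  "grip_force": 10
}}

```text
time: 4.38
tcp_pos: [0.4281, 0.177, 0.0739]
tool_rot: [-0.159, 3.136, 0.001]
contact_force: [-0.2, 0.1, 0.3]
opening: 0.316
```

```bash
python3 - <<'E'
from h import *
s,c,T=wr('w3.png');plan([.427,.178,.073],96.1,s)
E
```

```text
t=4.38 tcp [0.4281 0.177  0.0739] yang 95.8 tilt 0.12 F [-0.2  0.1  0.3] M [ 0.03  0.02 -0.02] op 0.316
TWISTZ -0.3 deg; then TRAVEL mm [1.  1.1 0.9] tool z= [ 0.002  0.    -1.   ] j6 -1.47
```

View pics/w3.png

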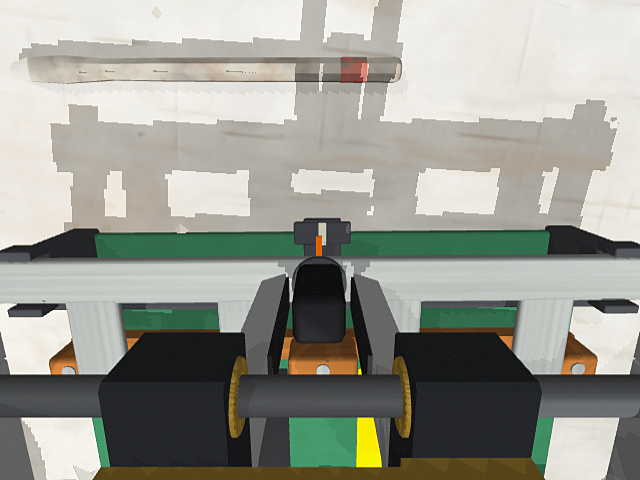

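The fingers sit either side of the grip, centred at about (320,300). Next I close them and slide the keeper to +y.

Emit:
{"name": "apply_moves", "arguments": {
  "travel": [
    [0,0,0],
    [0,0,0],
    [0,0,0],
    [0,0.007,0],
    [0,0.007,0],
    [0,0.007,0],
    [0,0.007,0],
    [0,0.007,0],
    [0,0.007,0],
    [0,0,0],
    [0,0,0]
  ],
  "twist": [
    [0,0,0],
    [0,0,0],
    [0,0,0],
    [0,0,0],
    [0,0,0],
    [0,0,0],
    [0,0,0],
    [0,0,0],
    [0,0,0],
    [0,0,0],
    [0,0,0]
  ],
  "fingers": [0.15,0.15,0.15,0.15,0.15,0.15,0.15,0.15,0.15,0.15,0.15],
  "grip_force": 15
}}

```text
time: 5.8
tcp_pos: [0.4233, 0.2182, 0.0735]
tool_rot: [-0.159, 3.137, -0.001]
contact_force: [0.1, -1.5, 7.6]
opening: 0.23
```

```bash
python3 - <<'E'
from h import *
s,c,T=wr('w4.png');plan([.427,.178,.073],96.1,s)
E
```

```text
t=5.80 tcp [0.4233 0.2182 0.0735] yang 95.8 tilt 0.06 F [ 0.1 -1.5  7.6] M [-0.23  0.25  0.11] op 0.230
TWISTZ -0.3 deg; then TRAVEL mm [  0.6 -40.3   0.6] tool z= [ 0.    -0.001 -1.   ] j6 -1.38
```

View pics/w4.png

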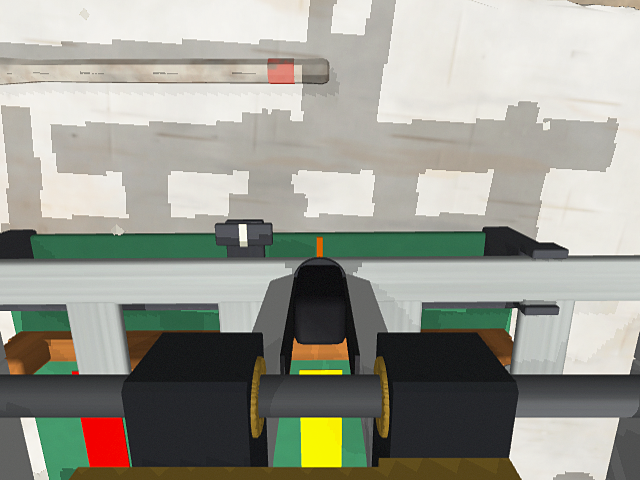

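Emit:
{"name": "apply_moves", "arguments": {
  "travel": [
    [0,0,0],
    [0,0,0],
    [0,0,-0.03],
    [0,0,-0.04],
    [0,0,-0.04],
    [0,0,-0.03],
    [0,0,0],
    [0,0,0],
    [0,0,0],
    [0,0,0],
    [0,0,0],
    [0,0,0],
    [0,0,0],
    [0,0,0],
    [0,0,0]
  ],
  "twist": [
    [0,0,0],
    [0,0,0],
    [0,0,0],
    [0,0,0],
    [0,0,0],
    [0,0,0],
    [0,0,10.6],
    [0,0,10.6],
    [0,0,10.6],
    [0,0,10.6],
    [0,0,10.6],
    [0,0,10.6],
    [0,0,10.6],
    [0,0,10.6],
    [0,0,10.6]
  ],
  "fingers": [0.6,0.6,0.6,0.6,0.6,0.6,0.6,0.6,0.6,0.6,0.6,0.6,0.6,0.6,0.6]
}}

```text
time: 7.72
tcp_pos: [0.4227, 0.2185, 0.2123]
tool_rot: [-2.22, -2.222, 0.001]
contact_force: [-0.4, -0.2, 0.7]
opening: 0.6
```

```bash
python3 - <<'E'
from h import *
plan([.52,-.2,.2],0)
E
```

```text
t=7.72 tcp [0.4227 0.2185 0.2123] yang 0.0 tilt 0.06 F [-0.4 -0.2  0.7] M [-0.01  0.08 -0.01] op 0.600
TWISTZ 0.0 deg; then TRAVEL mm [-418.5   97.3   12.3] tool z= [-0.001 -0.    -1.   ] j6 0.29
```

Emit:
{"name": "apply_moves", "arguments": {
  "travel": [
    [-0.038,0.009,0],
    [-0.038,0.009,0],
    [-0.038,0.009,0],
    [-0.038,0.009,0],
    [-0.038,0.009,0],
    [-0.038,0.009,0],
    [-0.038,0.009,0],
    [-0.038,0.009,0],
    [-0.038,0.009,0],
    [-0.038,0.009,0],
    [-0.038,0.007,0.012],
    [0,0,0],
    [0,0,0]
  ],
  "twist": [
    [0,0,0],
    [0,0,0],
    [0,0,0],
    [0,0,0],
    [0,0,0],
    [0,0,0],
    [0,0,0],
    [0,0,0],
    [0,0,0],
    [0,0,0],
    [0,0,0],
    [0,0,0],
    [0,0,0]
  ],
  "fingers": [0.6,0.6,0.6,0.6,0.6,0.6,0.6,0.6,0.6,0.6,0.6,0.6,0.6]
}}

```text
time: 9.35
tcp_pos: [0.5226, -0.198, 0.2004]
tool_rot: [-2.213, -2.228, -0.0]
contact_force: [0.5, 0.4, 0.1]
opening: 0.598
```

```bash
python3 - <<'E'
from h import *
s,c,T=wr('w5.png');plan([.52,-.2,.2],0,s)
E
```

```text
t=9.35 tcp [ 0.5226 -0.198   0.2004] yang 0.4 tilt 0.10 F [0.5 0.4 0.1] M [-0.06  0.08  0.  ] op 0.598
TWISTZ 0.4 deg; then TRAVEL mm [-2.  -2.6  0.4] tool z= [-0.001  0.001 -1.   ] j6 -0.52
```

View pics/w5.png

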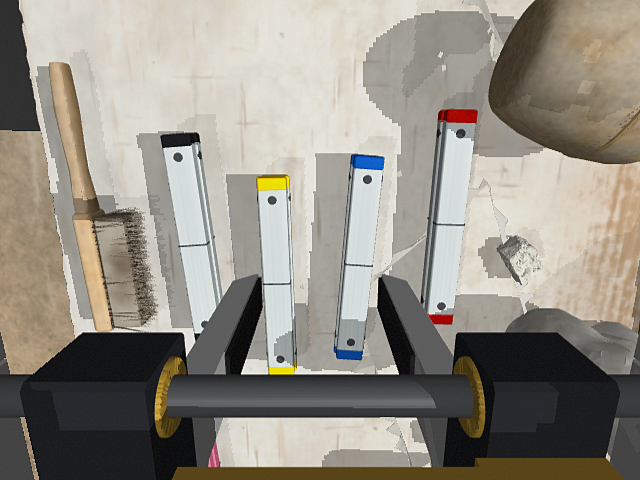

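```bash
python3 - <<'E'
from h import *
s=robot.observe(); c=optics.read_camera('wrist');T=tcpT(s)@c['hand_eye']
P=dict(yellow=[(272,200),(280,359),(278,284)],blue=[(370,180),(351,342),(358,265)],red=[(461,133),(442,306),(447,223)],black=[(178,157),(204,324),(194,244)])
for k,v in P.items():
    w=px2w(c,v,.03,T); d=w[0]-w[1]; print(k,w[:,:2].round(4).tolist(),'len %.3f ang %.1f mid'%(np.hypot(*d[:2]),np.degrees(np.arctan2(d[1],d[0]))),((w[0]+w[1])/2)[:2].round(4))
E
```

```text
yellow [[0.4808, -0.1813], [0.4851, -0.3415], [0.4846, -0.2615]] len 0.160 ang 91.5 mid [ 0.4829 -0.2614]
blue [[0.5678, -0.1628], [0.5555, -0.322], [0.5598, -0.2419]] len 0.160 ang 85.6 mid [ 0.5616 -0.2424]
red [[0.6442, -0.122], [0.6419, -0.2828], [0.6393, -0.2011]] len 0.161 ang 89.2 mid [ 0.6431 -0.2024]
black [[0.3998, -0.1441], [0.4117, -0.3037], [0.4079, -0.2227]] len 0.160 ang 94.3 mid [ 0.4057 -0.2239]
```

```bash
python3 - <<'E'
from h import *
plan([.4838,-.2615,.004],1.5)
E
```

```text
t=9.45 tcp [ 0.523  -0.1976  0.2011] yang 0.5 tilt 0.02 F [-0.5  0.6 -0.1] M [-0.1   0.1   0.01] op 0.596
TWISTZ -1.0 deg; then TRAVEL mm [-62.9 -40.8 197.1] tool z= [ 0.  0. -1.] j6 -0.52
```

Emit:
{"name": "apply_moves", "arguments": {
  "travel": [
    [-0.031,-0.02,0],
    [-0.032,-0.021,0],
    [0,0,0.04],
    [0,0,0.04],
    [0,0,0.04],
    [0,0,0.03],
    [0,0,0],
    [0,0,0]
  ],
  "twist": [
    [0,0,-1],
    [0,0,0],
    [0,0,0],
    [0,0,0],
    [0,0,0],
    [0,0,0],
    [0,0,0],
    [0,0,0]
  ],
  "fingers": [0.58,0.58,0.58,0.58,0.58,0.58,0.58,0.58]
}}

```text
time: 10.45
tcp_pos: [0.4842, -0.2625, 0.0525]
tool_rot: [2.191, 2.248, 0.001]
contact_force: [-0.4, -0.4, 0.5]
opening: 0.582
```

```bash
python3 - <<'E'
from h import *
s,c,T=wr('w6.png');plan([.4838,-.2615,.004],1.5,s)
E
```

```text
t=10.45 tcp [ 0.4842 -0.2625  0.0525] yang 1.5 tilt 0.14 F [-0.4 -0.4  0.5] M [-0.08  0.06 -0.  ] op 0.582
TWISTZ -0.0 deg; then TRAVEL mm [ 1.1 -0.4 48.5] tool z= [ 0.002 -0.001 -1.   ] j6 -0.68
```

View pics/w6.png

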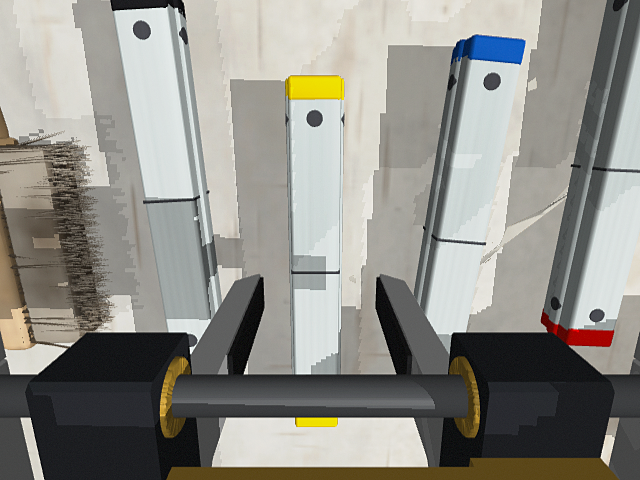

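The yellow arm runs straight between the fingers, with its middle line at (316,272). I'll go down, grip it and try a small lift.

Emit:
{"name": "apply_moves", "arguments": {
  "travel": [
    [0,0,0.03],
    [0,0,0.018],
    [0,0,0],
    [0,0,0],
    [0,0,0],
    [0,0,0],
    [0,0,0],
    [0,0,0]
  ],
  "twist": [
    [0,0,0],
    [0,0,0],
    [0,0,0],
    [0,0,0],
    [0,0,0],
    [0,0,0],
    [0,0,0],
    [0,0,0]
  ],
  "fingers": [0.58,0.58,0.2,0.2,0.2,0.2,0.2,0.2],
  "grip_force": 50
}}

```text
time: 11.5
tcp_pos: [0.4831, -0.263, 0.0039]
tool_rot: [2.193, 2.248, -0.001]
contact_force: [-2.6, -0.4, 6.1]
opening: 0.314
```

```bash
python3 - <<'E'
from h import *
plan([.4838,-.2615,.004],1.5)
E
```

```text
t=11.50 tcp [ 0.4831 -0.263   0.0039] yang 1.4 tilt 0.06 F [-2.6 -0.4  6.1] M [-0.11  0.71  0.07] op 0.314
TWISTZ -0.1 deg; then TRAVEL mm [ 1.4  0.7 -0.1] tool z= [ 0.    -0.001 -1.   ] j6 -0.68
```

Emit:
{"name": "apply_moves", "arguments": {
  "travel": [
    [0,0,-0.002],
    [0,0,-0.002],
    [0,0,-0.001],
    [0,0,0],
    [0,0,0]
  ],
  "twist": [
    [0,0,0],
    [0,0,0],
    [0,0,0],
    [0,0,0],
    [0,0,0]
  ],
  "fingers": [0.2,0.2,0.2,0.2,0.2]
}}

```text
time: 12.12
tcp_pos: [0.4825, -0.2619, 0.0073]
tool_rot: [-2.193, -2.248, 0.0]
contact_force: [-1.2, 0.4, -7.5]
opening: 0.311
```

```bash
python3 - <<'E'
from h import *
s,c,T=wr('w7.png');plan([.4838,-.2615,.004],1.5,s)
E
```

```text
t=12.12 tcp [ 0.4825 -0.2619  0.0073] yang 1.4 tilt 0.08 F [-1.2  0.4 -7.5] M [-0.28  0.07 -0.01] op 0.311
TWISTZ -0.1 deg; then TRAVEL mm [0.4 1.3 3.3] tool z= [-0.001  0.001 -1.   ] j6 -0.68
```

View pics/w7.png

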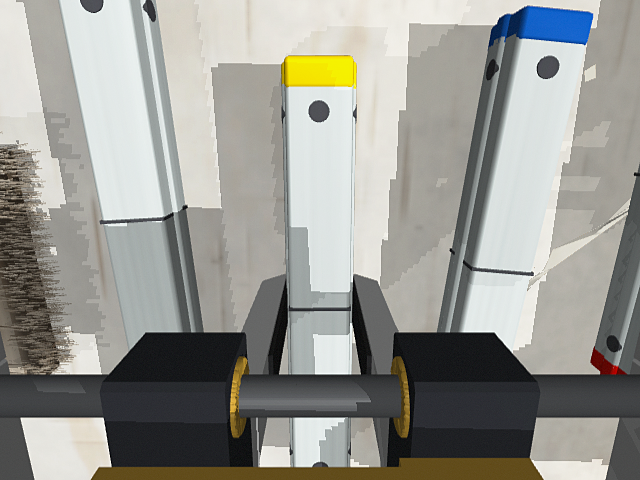

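Emit:
{"name": "apply_moves", "arguments": {
  "travel": [
    [0,0,0.004],
    [0,0,0],
    [0,0,0],
    [0.014,0,0],
    [0.014,0,0],
    [0,0,0],
    [0,0,0],
    [0,0,0],
    [0,0,-0.003],
    [0,0,-0.003],
    [0,0,-0.003],
    [0,0,0],
    [0,0,0]
  ],
  "twist": [
    [0,0,0],
    [0,0,0],
    [0,0,0],
    [0,0,0],
    [0,0,0],
    [0,0,0],
    [0,0,0],
    [0,0,0],
    [0,0,0],
    [0,0,0],
    [0,0,0],
    [0,0,0],
    [0,0,0]
  ],
  "fingers": [0.2,0.45,0.45,0.45,0.45,0.2,0.2,0.2,0.2,0.2,0.2,0.2,0.2]
}}

```text
time: 13.8
tcp_pos: [0.4822, -0.2344, 0.0128]
tool_rot: [-2.194, -2.248, 0.0]
contact_force: [0.2, -0.5, -7.9]
opening: 0.311
```

```bash
python3 - <<'E'
from h import *
s,c,T=wr('w8.png');plan([.4838,-.2615,.004],1.5,s)
E
```

```text
t=13.80 tcp [ 0.4822 -0.2344  0.0128] yang 1.4 tilt 0.02 F [ 0.2 -0.5 -7.9] M [-0.06  0.05  0.02] op 0.311
TWISTZ -0.1 deg; then TRAVEL mm [-27.1   0.9   8.8] tool z= [-0.  0. -1.] j6 -0.64
```

View pics/w8.png

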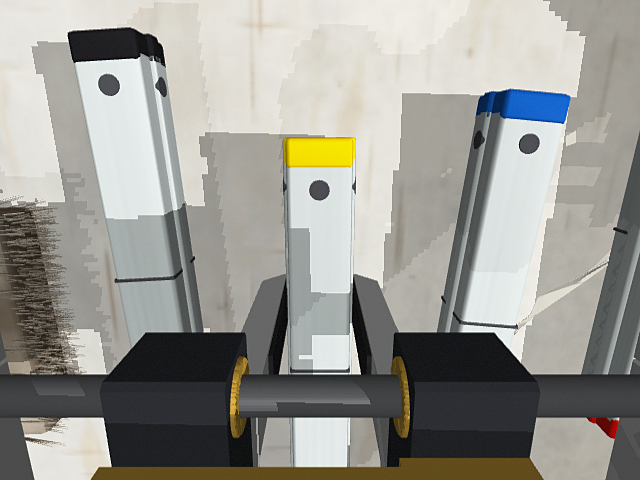

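```bash
python3 - <<'E'
from h import *
c=optics.read_camera('wrist')
def TT(p,yang):
    a=np.radians(yang); y=np.array([np.cos(a),np.sin(a),0]);z=np.array([0,0,-1.]);x=np.cross(y,z)
    T=np.eye(4);T[:3,:3]=np.c_[x,y,z];T[:3,3]=p;return T@c['hand_eye']
T=TT([.3985,.1808,.2505],95.9)
im=cv2.imread('pics/w2.png')[:,:,::-1].copy()
M=masks(im)
for k in M:
    m=M[k].copy(); m[:308]=0; m[376:]=0; m[:,:190]=0; m[:,440:]=0
    for a,ce,mm in comps(m,150):
        rows=np.where(mm.any(1))[0]; 
        pts=[]
        for r in rows[4:-4:4]:
            cs=np.where(mm[r])[0]; pts.append(((cs[0]+cs[-1])/2,r,cs[-1]-cs[0]+1))
        w=px2w(c,[p[:2] for p in pts],.009,T)
        print(k,a,rows[[0,-1]],[p[2] for p in pts][::3],w[0,:2].round(4),w[-1,:2].round(4))
print('tongue tip',px2w(c,[[272,313],[353,313]],.062,T).round(4))
print('rail screws/top', px2w(c,[[318,282],[318,303]],.045,T).round(4))
T5=TT([.5226,-.198,.2004],.4)
for z in (0,.05,.08): print('mallet',px2w(c,[[490,90],[560,150],[500,30]],z,T5)[:,:2].round(3).tolist())
E
```

```text
blue 443 [333 374] [np.int64(3), np.int64(8), np.int64(14)] [0.5453 0.2995] [0.5871 0.3129]
yellow 1565 [308 374] [np.int64(2), np.int64(26), np.int64(26), np.int64(25), np.int64(25)] [0.5217 0.2153] [0.5935 0.2375]
red 183 [349 374] [np.int64(2), np.int64(8)] [0.5884 0.0893] [0.6105 0.0872]
black 4732 [308 375] [np.int64(198), np.int64(211), np.int64(224), np.int64(238), np.int64(240)] [0.5239 0.1945] [0.5973 0.2009]
tongue tip [[0.5049 0.144  0.062 ]
 [0.4964 0.2258 0.062 ]]
rail screws/top [[0.4732 0.1877 0.045 ]
 [0.4967 0.1901 0.045 ]]
mallet [[0.677, -0.085], [0.749, -0.137], [0.68, -0.035]]
mallet [[0.657, -0.09], [0.719, -0.135], [0.659, -0.047]]
mallet [[0.644, -0.093], [0.701, -0.134], [0.647, -0.054]]
```

View pics/w2z.png

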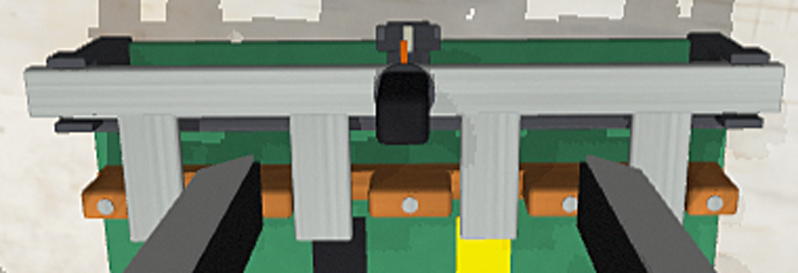

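Emit:
{"name": "apply_moves", "arguments": {
  "travel": [
    [0,0,-0.01],
    [0,0,-0.015],
    [0,0,0],
    [0,0,0]
  ],
  "twist": [
    [0,0,0],
    [0,0,0],
    [0,0,0],
    [0,0,0]
  ],
  "fingers": [0.2,0.2,0.2,0.2],
  "grip_force": 60
}}

```text
time: 14.4
tcp_pos: [0.4825, -0.2345, 0.0384]
tool_rot: [2.194, 2.248, 0.0]
contact_force: [-0.5, -0.6, -8.1]
opening: 0.31
```

```bash
python3 - <<'E'
from h import *
s,c,T=wr('w9.png');plan([.4838,-.2615,.004],1.5,s)
E
```

```text
t=14.40 tcp [ 0.4825 -0.2345  0.0384] yang 1.4 tilt 0.05 F [-0.5 -0.6 -8.1] M [-0.16  0.1   0.03] op 0.310
TWISTZ -0.1 deg; then TRAVEL mm [-27.    0.5  34.5] tool z= [ 0.001 -0.    -1.   ] j6 -0.64
```

View pics/w9.png

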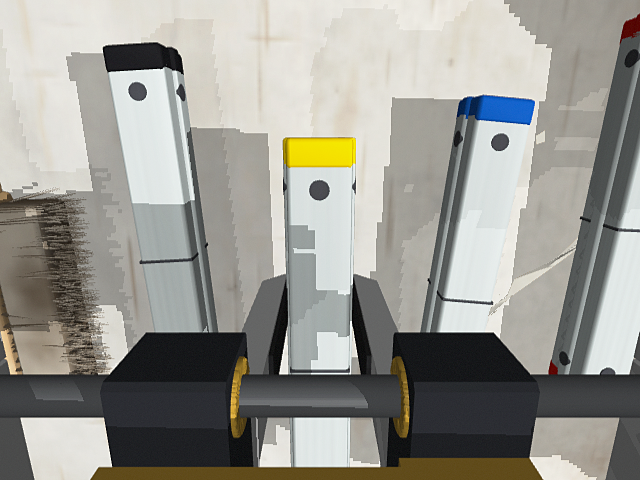

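The yellow arm stays level, with its cap row unchanged at 138. I'll lift it to carry height and turn it.

Emit:
{"name": "apply_moves", "arguments": {
  "travel": [
    [0,0,-0.02],
    [0,0,-0.02],
    [0,0,-0.02],
    [0,0,-0.002],
    [0,0,0],
    [0,0,0],
    [0,0,0],
    [0,0,0],
    [0,0,0],
    [0,0,0],
    [0,0,0],
    [0,0,0],
    [0,0,0],
    [0,0,0],
    [0,0,0],
    [0,0,0]
  ],
  "twist": [
    [0,0,0],
    [0,0,0],
    [0,0,0],
    [0,0,-4],
    [0,0,-9],
    [0,0,-9],
    [0,0,-9],
    [0,0,-9],
    [0,0,-9],
    [0,0,-9],
    [0,0,-9],
    [0,0,-9],
    [0,0,-9],
    [0,0,-9],
    [0,0,-0.6],
    [0,0,0]
  ],
  "fingers": [0.2,0.2,0.2,0.2,0.2,0.2,0.2,0.2,0.2,0.2,0.2,0.2,0.2,0.2,0.2,0.2]
}}

```text
time: 16.45
tcp_pos: [0.482, -0.2341, 0.0995]
tool_rot: [0.161, -3.137, -0.001]
contact_force: [-0.0, 0.7, -8.1]
opening: 0.31
```

```bash
python3 - <<'E'
from h import *
plan([.45,.06,.1],96)
plan([.535,.231,.1],96)
E
```

```text
t=16.45 tcp [ 0.482  -0.2341  0.0995] yang 95.9 tilt 0.06 F [-0.   0.7 -8.1] M [ 0.04 -0.07 -0.02] op 0.310
TWISTZ -0.1 deg; then TRAVEL mm [  1.  295.9  -0.3] tool z= [-0.001  0.001 -1.   ] j6 -2.29
t=16.45 tcp [ 0.482  -0.2341  0.0995] yang 95.9 tilt 0.06 F [-0.   0.7 -8.1] M [ 0.04 -0.07 -0.02] op 0.310
TWISTZ -0.1 deg; then TRAVEL mm [-1.014e+02  4.571e+02 -3.000e-01] tool z= [-0.001  0.001 -1.   ] j6 -2.29
```

Emit:
{"name": "apply_moves", "arguments": {
  "travel": [
    [0,0.016,0],
    [0,0.03,0],
    [0,0.035,0],
    [0,0.035,0],
    [0,0.035,0],
    [0,0.035,0],
    [0,0.035,0],
    [0,0.035,0],
    [0,0.035,0],
    [-0.02,0.032,0],
    [-0.02,0.032,0],
    [-0.02,0.032,0],
    [-0.02,0.032,0],
    [-0.015,0.024,0],
    [-0.006,0.014,0],
    [0,0,0],
    [0,0,0]
  ],
  "twist": [
    [0,0,0],
    [0,0,0],
    [0,0,0],
    [0,0,0],
    [0,0,0],
    [0,0,0],
    [0,0,0],
    [0,0,0],
    [0,0,0],
    [0,0,0],
    [0,0,0],
    [0,0,0],
    [0,0,0],
    [0,0,0],
    [0,0,0],
    [0,0,0],
    [0,0,0]
  ],
  "fingers": [0.2,0.2,0.2,0.2,0.2,0.2,0.2,0.2,0.2,0.2,0.2,0.2,0.2,0.2,0.2,0.2,0.2]
}}

```text
time: 18.58
tcp_pos: [0.534, 0.2298, 0.0995]
tool_rot: [0.164, -3.136, 0.002]
contact_force: [-0.2, -0.2, -8.0]
opening: 0.311
```

```bash
python3 - <<'E'
from h import *
s,c,T=wr('w10.png');plan([.535,.231,.1],96,s)
E
```

```text
t=18.57 tcp [0.534  0.2298 0.0995] yang 96.0 tilt 0.11 F [-0.2 -0.2 -8. ] M [ 0.08 -0.07  0.01] op 0.311
TWISTZ -0.0 deg; then TRAVEL mm [-1.2  1.1 -0.5] tool z= [-0.002 -0.001 -1.   ] j6 -1.42
```

View pics/w10.png

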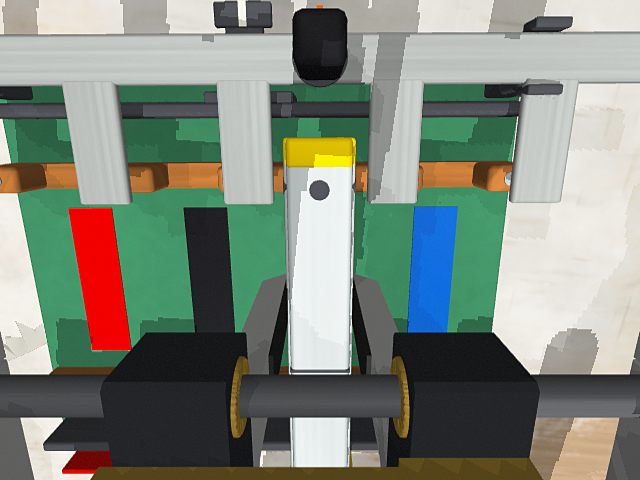

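```bash
cat >> h.py <<'E'
def lat(f_or_c,T,s,lines,z=.009,origin=None):
    pass
E
python3 - <<'E'
from h import *
s=robot.observe();c=optics.read_camera('wrist');T=tcpT(s)@c['hand_eye'];A=tcpT(s)
for n,pts in dict(black=[(205,208),(213,330)],blue=[(435.5,208),(428.5,330)],red=[(91,208),(110,340)]).items():
    w=px2w(c,pts,.009,T); t=(w-A[:3,3])@A[:3,:3]; print(n,w[:,:2].round(4).tolist(),'tool',t[:,:2].round(4).tolist())
w=px2w(c,[(319,172)],.126,T); print('bar top in tool',((w-A[:3,3])@A[:3,:3]).round(4))
E
```

```text
black [[0.5183, 0.1473], [0.6112, 0.1562]] tool [[0.0241, -0.0801], [-0.0692, -0.0809]]
blue [[0.5017, 0.3065], [0.5943, 0.3179]] tool [[0.0242, 0.0799], [-0.0691, 0.0817]]
red [[0.5266, 0.0686], [0.6278, 0.0786]] tool [[0.0241, -0.1593], [-0.0776, -0.1598]]
bar top in tool [[ 0.0597 -0.0008 -0.0263]]
```

Emit:
{"name": "apply_moves", "arguments": {
  "travel": [
    [0,0,0.015],
    [0,0,0.02],
    [0,0,0.015],
    [0,0,0.008],
    [0,0,0.005],
    [0,0,0.004],
    [0,0,0.004],
    [0,0,0.003],
    [0,0,0],
    [0,0,0]
  ],
  "twist": [
    [0,0,0],
    [0,0,0],
    [0,0,0],
    [0,0,0],
    [0,0,0],
    [0,0,0],
    [0,0,0],
    [0,0,0],
    [0,0,0],
    [0,0,0]
  ],
  "fingers": [0.2,0.2,0.2,0.2,0.2,0.2,0.2,0.2,0.2,0.2]
}}

```text
time: 19.92
tcp_pos: [0.5352, 0.2307, 0.0262]
tool_rot: [-0.164, 3.137, 0.0]
contact_force: [0.7, 0.2, -8.0]
opening: 0.308
```

```bash
python3 - <<'E'
from h import *
s,c,T=wr('w11.png');plan([.535,.231,.024],96,s)
E
```

```text
t=19.93 tcp [0.5352 0.2307 0.0262] yang 96.0 tilt 0.02 F [ 0.7  0.2 -8. ] M [ 0.06 -0.04  0.  ] op 0.308
TWISTZ 0.0 deg; then TRAVEL mm [0.2 0.3 2.2] tool z= [ 0.  0. -1.] j6 -1.42
```

View pics/w11.png

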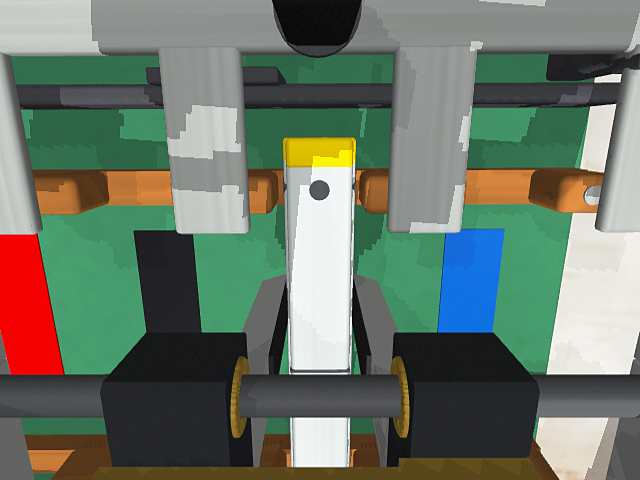

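Emit:
{"name": "apply_moves", "arguments": {
  "travel": [
    [0,0,0.002],
    [0,0,0.001],
    [0,0,0],
    [0,0,0],
    [0,0,0],
    [0,0,-0.02],
    [0,0,-0.03],
    [0,0,-0.04],
    [0,0,-0.04],
    [0,0,0],
    [0,0,0]
  ],
  "twist": [
    [0,0,0],
    [0,0,0],
    [0,0,0],
    [0,0,0],
    [0,0,0],
    [0,0,0],
    [0,0,0],
    [0,0,0],
    [0,0,0],
    [0,0,0],
    [0,0,0]
  ],
  "fingers": [0.2,0.2,0.48,0.48,0.48,0.48,0.48,0.48,0.48,0.48,0.48]
}}

```text
time: 21.35
tcp_pos: [0.5347, 0.2306, 0.1531]
tool_rot: [-0.164, 3.137, 0.0]
contact_force: [0.3, 0.7, -0.7]
opening: 0.478
```

```bash
python3 - <<'E'
from h import *
s,c,T=wr('w12.png');plan([.52,-.2,.2],0,s)
E
```

```text
t=21.35 tcp [0.5347 0.2306 0.1531] yang 96.0 tilt 0.01 F [ 0.3  0.7 -0.7] M [ 0.01  0.04 -0.02] op 0.478
TWISTZ 96.0 deg; then TRAVEL mm [-430.6  -14.7  -46.9] tool z= [ 0.  0. -1.] j6 -1.42
```

View pics/w12.png

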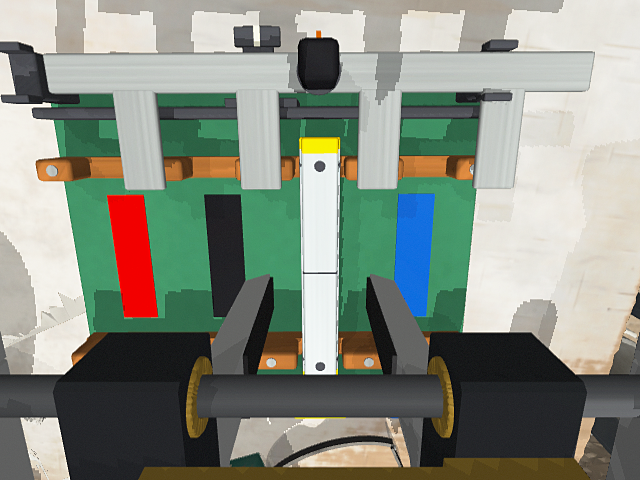

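Yellow lies in its bay, middle line at (320,272). On to the next arm.

Emit:
{"name": "apply_moves", "arguments": {
  "travel": [
    [0,0,-0.024],
    [0,0,-0.023],
    [0,0,0],
    [0,0,0],
    [0,0,0],
    [0,0,0],
    [0,0,0],
    [0,0,0],
    [0,0,0],
    [-0.05,0,0],
    [-0.05,0,0],
    [-0.05,0,0],
    [-0.05,0,0],
    [-0.05,0,0],
    [-0.05,0,0],
    [-0.05,0,0],
    [-0.05,0,0],
    [-0.03,0,0],
    [0,0,0],
    [0,0,0]
  ],
  "twist": [
    [0,0,10.6],
    [0,0,10.6],
    [0,0,10.6],
    [0,0,10.6],
    [0,0,10.6],
    [0,0,10.6],
    [0,0,10.6],
    [0,0,10.6],
    [0,0,10.6],
    [0,0,0.6],
    [0,0,0],
    [0,0,0],
    [0,0,0],
    [0,0,0],
    [0,0,0],
    [0,0,0],
    [0,0,0],
    [0,0,0],
    [0,0,0],
    [0,0,0]
  ],
  "fingers": [0.58,0.58,0.58,0.58,0.58,0.58,0.58,0.58,0.58,0.58,0.58,0.58,0.58,0.58,0.58,0.58,0.58,0.58,0.58,0.58]
}}

```text
time: 23.9
tcp_pos: [0.5347, -0.1983, 0.1985]
tool_rot: [-2.219, -2.219, 0.001]
contact_force: [-0.2, -0.4, 0.4]
opening: 0.58
```

```bash
python3 - <<'E'
from h import *
s,c,T=wr('w13.png');plan([.5616,-.2424,.05],-4.4,s)
s2=s
import json; json.dump([T.tolist(),s['tcp_pos'].tolist()],open('T.json','w'))
E
```

```text
t=23.90 tcp [ 0.5347 -0.1983  0.1985] yang 0.0 tilt 0.18 F [-0.2 -0.4  0.4] M [-0.05  0.01 -0.  ] op 0.580
TWISTZ 4.4 deg; then TRAVEL mm [-42.2  30.5 148.3] tool z= [-0.002  0.002 -1.   ] j6 -0.51
```

View pics/w13.png

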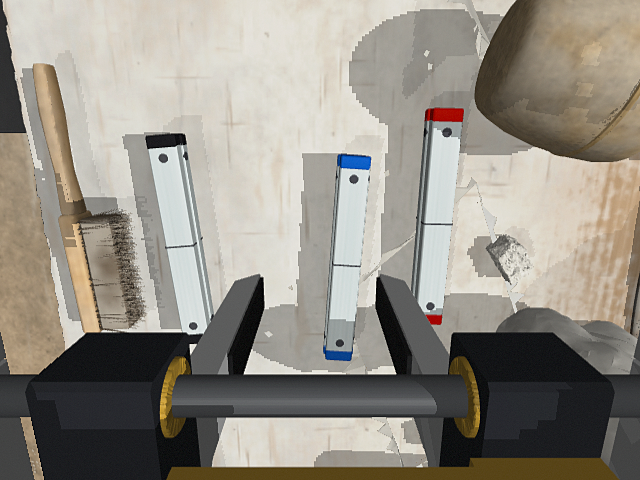

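Emit:
{"name": "apply_moves", "arguments": {
  "travel": [
    [0,0,0],
    [-0.021,0.015,0],
    [-0.021,0.015,0],
    [0,0,0.04],
    [0,0,0.04],
    [0,0,0.04],
    [0,0,0.026],
    [0,0,0],
    [0,0,0]
  ],
  "twist": [
    [0,0,4.4],
    [0,0,0],
    [0,0,0],
    [0,0,0],
    [0,0,0],
    [0,0,0],
    [0,0,0],
    [0,0,0],
    [0,0,0]
  ],
  "fingers": [0.58,0.58,0.58,0.58,0.58,0.58,0.58,0.58,0.58]
}}

```text
time: 25.08
tcp_pos: [0.5632, -0.2431, 0.0552]
tool_rot: [2.303, 2.135, 0.001]
contact_force: [0.8, -0.4, 1.1]
opening: 0.582
```

```bash
python3 - <<'E'
from h import *
s,c,T=wr('w14.png');plan([.5616,-.2424,.004],-4.4,s)
E
```

```text
t=25.07 tcp [ 0.5632 -0.2431  0.0552] yang -4.3 tilt 0.10 F [ 0.8 -0.4  1.1] M [-0.04  0.06 -0.01] op 0.582
TWISTZ 0.1 deg; then TRAVEL mm [ 0.7 -1.8 51.2] tool z= [ 0.002 -0.001 -1.   ] j6 -0.47
```

View pics/w14.png

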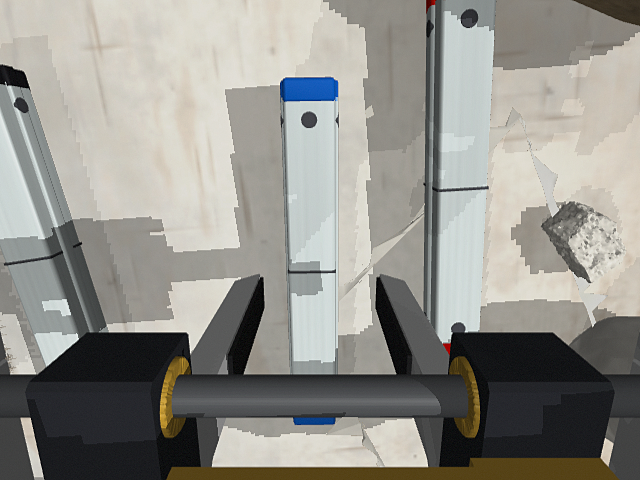

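```bash
python3 - <<'E'
from h import *
import json
s=robot.observe();c=optics.read_camera('wrist');T=tcpT(s)@c['hand_eye'];A=tcpT(s)
for z in (0,.05,.1): 
    w=px2w(c,[(570,340),(590,325),(630,318)],z,T); print(z,w[:,:2].round(3).tolist(),((w-A[:3,3])@A[:3,:3])[:,:2].round(3).tolist())
T=np.array(json.load(open('T.json'))[0])
for z in (0,.05,.1,.15): print(z,px2w(c,[(500,325),(530,306),(620,312)],z,T)[:,:2].round(3).tolist())
E
```

```text
0 [[0.726, -0.314], [0.738, -0.304], [0.764, -0.301]] [[-0.058, 0.167], [-0.047, 0.178], [-0.042, 0.204]]
0.05 [[0.693, -0.284], [0.702, -0.276], [0.722, -0.273]] [[-0.03, 0.132], [-0.022, 0.141], [-0.018, 0.161]]
0.1 [[0.66, -0.253], [0.667, -0.247], [0.681, -0.245]] [[-0.002, 0.096], [0.004, 0.103], [0.007, 0.118]]
0 [[0.725, -0.318], [0.753, -0.296], [0.847, -0.303]]
0.05 [[0.7, -0.292], [0.724, -0.274], [0.806, -0.279]]
0.1 [[0.675, -0.267], [0.696, -0.251], [0.765, -0.256]]
0.15 [[0.65, -0.241], [0.667, -0.228], [0.724, -0.232]]
```

Emit:
{"name": "apply_moves", "arguments": {
  "travel": [
    [0,-0.002,0.03],
    [0,0,0.021],
    [0,0,0],
    [0,0,0],
    [0,0,0],
    [0,0,0],
    [0,0,0],
    [0,0,-0.002],
    [0,0,-0.002],
    [0,0,-0.002],
    [0,0,0],
    [0,0,0]
  ],
  "twist": [
    [0,0,0],
    [0,0,0],
    [0,0,0],
    [0,0,0],
    [0,0,0],
    [0,0,0],
    [0,0,0],
    [0,0,0],
    [0,0,0],
    [0,0,0],
    [0,0,0],
    [0,0,0]
  ],
  "fingers": [0.58,0.58,0.2,0.2,0.2,0.2,0.2,0.2,0.2,0.2,0.2,0.2],
  "grip_force": 50
}}

```text
time: 26.68
tcp_pos: [0.5598, -0.243, 0.0084]
tool_rot: [-2.304, -2.134, 0.0]
contact_force: [0.1, 0.6, -7.8]
opening: 0.309
```

```bash
python3 - <<'E'
from h import *
s,c,T=wr('w15.png');plan([.5616,-.2424,.004],-4.4,s)
s,c,T=wr('w15b.png');plan([.5616,-.2424,.004],-4.4,s)
E
```

```text
t=26.68 tcp [ 0.5598 -0.243   0.0084] yang -4.4 tilt 0.07 F [ 0.1  0.6 -7.8] M [0.14 0.04 0.05] op 0.309
TWISTZ -0.0 deg; then TRAVEL mm [0.7 1.7 4.4] tool z= [-0.001  0.001 -1.   ] j6 -0.47
t=26.73 tcp [ 0.5599 -0.2431  0.0085] yang -4.4 tilt 0.05 F [-0.2 -0.6 -8.5] M [ 0.16  0.05 -0.07] op 0.309
TWISTZ -0.0 deg; then TRAVEL mm [0.8 1.6 4.5] tool z= [-0.001  0.001 -1.   ] j6 -0.47
```

View pics/w15.png

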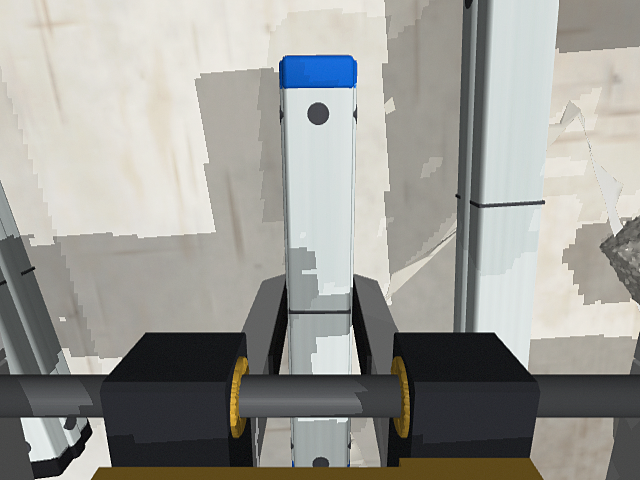

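Emit:
{"name": "apply_moves", "arguments": {
  "travel": [
    [0,0,0.005],
    [0,0,0],
    [0,0,0],
    [-0.014,0,0],
    [-0.014,0,0],
    [0,0,0],
    [0,0,0],
    [0,0,0],
    [0,0,-0.003],
    [0,0,-0.003],
    [0,0,-0.003],
    [0,0,0],
    [0,0,0]
  ],
  "twist": [
    [0,0,0],
    [0,0,0],
    [0,0,0],
    [0,0,0],
    [0,0,0],
    [0,0,0],
    [0,0,0],
    [0,0,0],
    [0,0,0],
    [0,0,0],
    [0,0,0],
    [0,0,0],
    [0,0,0]
  ],
  "fingers": [0.2,0.45,0.45,0.45,0.45,0.2,0.2,0.2,0.2,0.2,0.2,0.2,0.2]
}}

```text
time: 28.4
tcp_pos: [0.5579, -0.2711, 0.0128]
tool_rot: [-2.305, -2.134, 0.0]
contact_force: [0.6, -0.8, -7.8]
opening: 0.31
```

```bash
python3 - <<'E'
from h import *
s,c,T=wr('w16.png');plan([.5616,-.2424,.004],-4.4,s)
s,c,T=wr('w16b.png');plan([.5616,-.2424,.004],-4.4,s)
E
```

```text
t=28.40 tcp [ 0.5579 -0.2711  0.0128] yang -4.4 tilt 0.02 F [ 0.6 -0.8 -7.8] M [-0.09  0.02  0.05] op 0.310
TWISTZ 0.0 deg; then TRAVEL mm [28.9  1.4  8.8] tool z= [-0.  0. -1.] j6 -0.52
t=28.45 tcp [ 0.558  -0.2711  0.0128] yang -4.4 tilt 0.02 F [-0.4 -0.  -8.2] M [-0.06  0.09 -0.05] op 0.315
TWISTZ 0.0 deg; then TRAVEL mm [28.9  1.4  8.8] tool z= [-0.  0. -1.] j6 -0.52
```

View pics/w16.png

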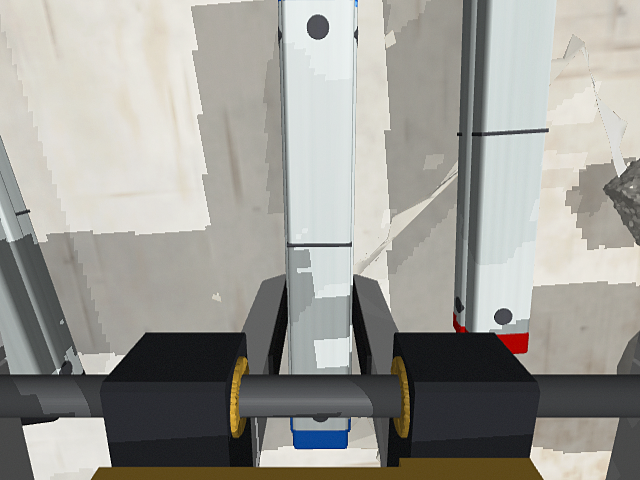

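Emit:
{"name": "apply_moves", "arguments": {
  "travel": [
    [0,0,-0.01],
    [0,0,-0.015],
    [0,0,-0.02],
    [0,0,-0.02],
    [0,0,-0.02],
    [0,0,-0.002],
    [0,0,0],
    [0,0,0],
    [0,0,0],
    [0,0,0],
    [0,0,0],
    [0,0,0],
    [0,0,0],
    [0,0,0],
    [0,0,0],
    [0,0,0],
    [0,0,0],
    [0,0,0],
    [0,0,0]
  ],
  "twist": [
    [0,0,0],
    [0,0,0],
    [0,0,0],
    [0,0,0],
    [0,0,0],
    [0,0,-4],
    [0,0,-9],
    [0,0,-9],
    [0,0,-9],
    [0,0,-9],
    [0,0,-9],
    [0,0,-9],
    [0,0,-9],
    [0,0,-9],
    [0,0,-9],
    [0,0,-9],
    [0,0,-6.4],
    [0,0,0],
    [0,0,0]
  ],
  "fingers": [0.2,0.2,0.2,0.2,0.2,0.2,0.2,0.2,0.2,0.2,0.2,0.2,0.2,0.2,0.2,0.2,0.2,0.2,0.2],
  "grip_force": 60
}}

```text
time: 30.88
tcp_pos: [0.5582, -0.2713, 0.1005]
tool_rot: [-0.162, 3.137, -0.0]
contact_force: [0.6, -0.6, -7.7]
opening: 0.312
```

```bash
python3 - <<'E'
from h import *
s,c,T=wr('w17.png')
plan([.52,.03,.1],96,s)
plan([.59,.12,.1],96,s)
plan([.583,.3163,.1],96,s)
E
```

```text
t=30.88 tcp [ 0.5582 -0.2713  0.1005] yang 95.9 tilt 0.03 F [ 0.6 -0.6 -7.7] M [ 0.04  0.02 -0.03] op 0.312
TWISTZ -0.1 deg; then TRAVEL mm [  6.5 303.7   0.4] tool z= [ 0. -0. -1.] j6 -2.27
t=30.88 tcp [ 0.5582 -0.2713  0.1005] yang 95.9 tilt 0.03 F [ 0.6 -0.6 -7.7] M [ 0.04  0.02 -0.03] op 0.312
TWISTZ -0.1 deg; then TRAVEL mm [-72.5 385.9   0.4] tool z= [ 0. -0. -1.] j6 -2.27
t=30.88 tcp [ 0.5582 -0.2713  0.1005] yang 95.9 tilt 0.03 F [ 0.6 -0.6 -7.7] M [ 0.04  0.02 -0.03] op 0.312
TWISTZ -0.1 deg; then TRAVEL mm [-8.610e+01  5.818e+02  4.000e-01] tool z= [ 0. -0. -1.] j6 -2.27
```

View pics/w17.png

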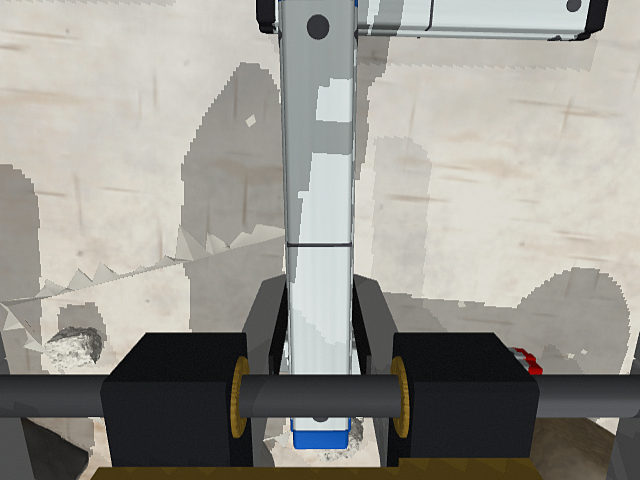

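Emit:
{"name": "apply_moves", "arguments": {
  "travel": [
    [0.003,0.018,0],
    [0.0035,0.034,0],
    [0,0.036,0],
    [0,0.036,0],
    [0,0.036,0],
    [0,0.036,0],
    [0,0.036,0],
    [0,0.036,0],
    [0,0.036,0],
    [-0.02,0.02,0],
    [-0.02,0.02,0],
    [-0.02,0.02,0],
    [-0.02,0.02,0],
    [-0.003,0.036,0],
    [-0.003,0.036,0],
    [-0.003,0.036,0],
    [-0.003,0.036,0],
    [-0.001,0.036,0],
    [0,0.018,0],
    [0,0,0]
  ],
  "twist": [
    [0,0,0],
    [0,0,0],
    [0,0,0],
    [0,0,0],
    [0,0,0],
    [0,0,0],
    [0,0,0],
    [0,0,0],
    [0,0,0],
    [0,0,0],
    [0,0,0],
    [0,0,0],
    [0,0,0],
    [0,0,0],
    [0,0,0],
    [0,0,0],
    [0,0,0],
    [0,0,0],
    [0,0,0],
    [0,0,0]
  ],
  "fingers": [0.2,0.2,0.2,0.2,0.2,0.2,0.2,0.2,0.2,0.2,0.2,0.2,0.2,0.2,0.2,0.2,0.2,0.2,0.2,0.2]
}}

```text
time: 33.42
tcp_pos: [0.5821, 0.3176, 0.0997]
tool_rot: [0.168, -3.136, 0.001]
contact_force: [-0.2, -0.5, -7.3]
opening: 0.31
```

Emit:
{"name": "apply_moves", "arguments": {
  "travel": [
    [0,0,0],
    [0,0,0]
  ],
  "twist": [
    [0,0,0],
    [0,0,0]
  ],
  "fingers": [0.2,0.2]
}}

```text
time: 33.67
tcp_pos: [0.5835, 0.3151, 0.0999]
tool_rot: [0.162, -3.137, 0.001]
contact_force: [-0.5, -0.2, -8.2]
opening: 0.308
```

```bash
python3 - <<'E'
from h import *
s,c,T=wr('w18.png')
plan([.583,.3163,.1],96,s)
E
```

```text
t=33.67 tcp [0.5835 0.3151 0.0999] yang 95.9 tilt 0.04 F [-0.5 -0.2 -8.2] M [ 0.05 -0.05  0.01] op 0.308
TWISTZ -0.1 deg; then TRAVEL mm [ 0.3  1.2 -0.1] tool z= [-0.    -0.001 -1.   ] j6 -1.31
```

View pics/w18.png

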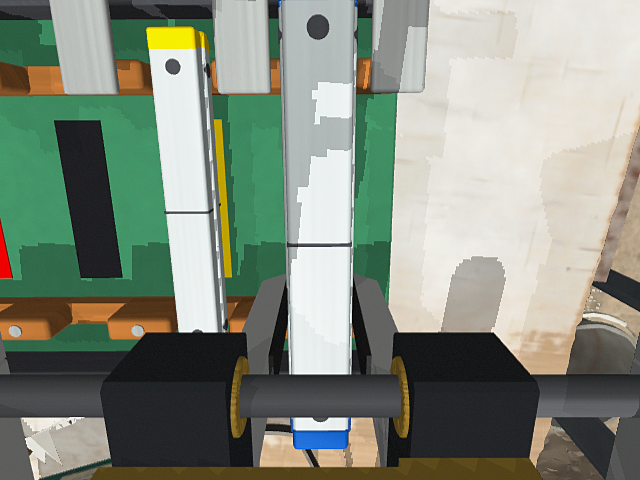

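```bash
python3 - <<'E'
from h import *
s=robot.observe();c=optics.read_camera('wrist');T=tcpT(s)@c['hand_eye'];A=tcpT(s)
def t(p,z): w=px2w(c,p,z,T); return ((w-A[:3,3])@A[:3,:3])[:,:2].round(4).tolist()
print('black',t([(78,121),(100.5,277)],.009),'ybar',t([(173,67),(188,212)],.05))
print('rail back edge/screws',t([(137,330),(14,330)],.045))
E
```

```text
black [[0.082, -0.1594], [-0.0269, -0.1601]] ybar [[0.1087, -0.0797], [0.0292, -0.0783]]
rail back edge/screws [[-0.0504, -0.1202], [-0.0504, -0.2008]]
```

Emit:
{"name": "apply_moves", "arguments": {
  "travel": [
    [0,0.0005,0.015],
    [0,0,0.02],
    [0,0,0.015],
    [0,0,0.008],
    [0,0,0.005],
    [0,0,0.004],
    [0,0,0.004],
    [0,0,0.004],
    [0,0,0],
    [0,0,0]
  ],
  "twist": [
    [0,0,0],
    [0,0,0],
    [0,0,0],
    [0,0,0],
    [0,0,0],
    [0,0,0],
    [0,0,0],
    [0,0,0],
    [0,0,0],
    [0,0,0]
  ],
  "fingers": [0.2,0.2,0.2,0.2,0.2,0.2,0.2,0.2,0.2,0.2]
}}

```text
time: 35.02
tcp_pos: [0.5833, 0.3171, 0.0251]
tool_rot: [-0.164, 3.137, 0.0]
contact_force: [-0.1, 0.4, -6.8]
opening: 0.307
```

```bash
python3 - <<'E'
from h import *
s,c,T=wr('w19.png')
plan([.583,.3163,.024],96,s)
E
```

```text
t=35.02 tcp [0.5833 0.3171 0.0251] yang 96.0 tilt 0.02 F [-0.1  0.4 -6.8] M [-0.02 -0.04  0.01] op 0.307
TWISTZ 0.0 deg; then TRAVEL mm [ 0.4 -0.8  1.1] tool z= [ 0.  0. -1.] j6 -1.31
```

View pics/w19.png

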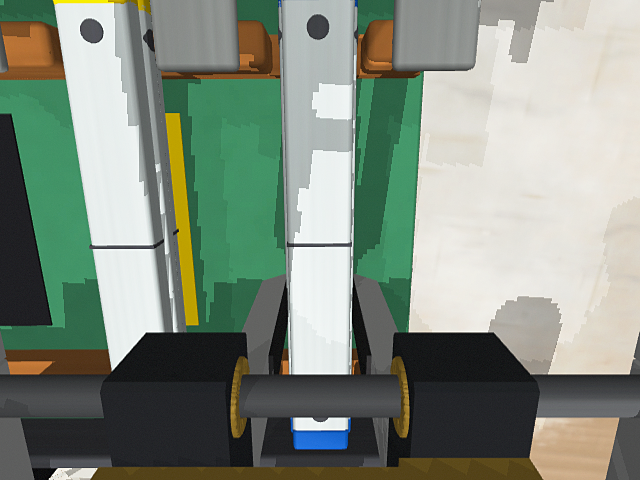

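Emit:
{"name": "apply_moves", "arguments": {
  "travel": [
    [0,0,0.002],
    [0,0,0],
    [0,0,0],
    [0,0,0],
    [0,0,-0.02],
    [0,0,-0.03],
    [0,0,-0.04],
    [0,0,-0.04],
    [0,0,0],
    [0,0,0]
  ],
  "twist": [
    [0,0,0],
    [0,0,0],
    [0,0,0],
    [0,0,0],
    [0,0,0],
    [0,0,0],
    [0,0,0],
    [0,0,0],
    [0,0,0],
    [0,0,0]
  ],
  "fingers": [0.2,0.48,0.48,0.48,0.48,0.48,0.48,0.48,0.48,0.48]
}}

```text
time: 36.33
tcp_pos: [0.583, 0.317, 0.1532]
tool_rot: [-0.164, 3.137, 0.0]
contact_force: [0.8, -0.1, 0.1]
opening: 0.479
```

```bash
python3 - <<'E'
from h import *
s,c,T=wr('w20.png');plan([.50,-.2,.2],0,s)
E
```

```text
t=36.33 tcp [0.583  0.317  0.1532] yang 96.0 tilt 0.01 F [ 0.8 -0.1  0.1] M [ 0.02  0.02 -0.03] op 0.479
TWISTZ 96.0 deg; then TRAVEL mm [-517.   -83.   -46.9] tool z= [ 0.  0. -1.] j6 -1.31
```

View pics/w20.png

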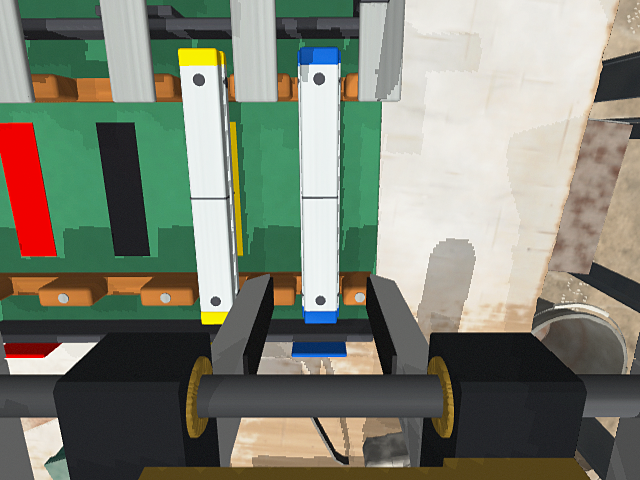

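Blue is seated, its middle line at (320,198). Back to the remaining arms.

Emit:
{"name": "apply_moves", "arguments": {
  "travel": [
    [0,0,-0.024],
    [0,0,-0.023],
    [0,0,0],
    [0,0,0],
    [0,0,0],
    [0,0,0],
    [0,0,0],
    [0,0,0],
    [0,0,0],
    [-0.05,-0.008,0],
    [-0.05,-0.008,0],
    [-0.05,-0.008,0],
    [-0.05,-0.008,0],
    [-0.05,-0.008,0],
    [-0.05,-0.008,0],
    [-0.05,-0.008,0],
    [-0.05,-0.008,0],
    [-0.05,-0.008,0],
    [-0.05,-0.008,0],
    [-0.017,-0.003,0]
  ],
  "twist": [
    [0,0,10.6],
    [0,0,10.6],
    [0,0,10.6],
    [0,0,10.6],
    [0,0,10.6],
    [0,0,10.6],
    [0,0,10.6],
    [0,0,10.6],
    [0,0,10.6],
    [0,0,0.6],
    [0,0,0],
    [0,0,0],
    [0,0,0],
    [0,0,0],
    [0,0,0],
    [0,0,0],
    [0,0,0],
    [0,0,0],
    [0,0,0],
    [0,0,0]
  ],
  "fingers": [0.58,0.58,0.58,0.58,0.58,0.58,0.58,0.58,0.58,0.58,0.58,0.58,0.58,0.58,0.58,0.58,0.58,0.58,0.58,0.58]
}}

```text
time: 38.88
tcp_pos: [0.4991, -0.2018, 0.1981]
tool_rot: [-2.223, -2.215, 0.002]
contact_force: [-0.0, 0.0, 0.0]
opening: 0.58
```

Emit:
{"name": "apply_moves", "arguments": {
  "travel": [
    [0,0,0],
    [0,0,0]
  ],
  "twist": [
    [0,0,0],
    [0,0,0]
  ],
  "fingers": [0.58,0.58]
}}

```text
time: 39.12
tcp_pos: [0.5006, -0.1984, 0.1993]
tool_rot: [-2.219, -2.222, -0.0]
contact_force: [0.4, 0.6, 0.6]
opening: 0.582
```

```bash
python3 - <<'E'
from h import *
import json
s,c,T=wr('w21.png');plan([.4067,-.2235,.05],4.3,s)
json.dump([T.tolist(),s['tcp_pos'].tolist()],open('T.json','w'))
E
```

```text
t=39.12 tcp [ 0.5006 -0.1984  0.1993] yang 0.1 tilt 0.10 F [0.4 0.6 0.6] M [-0.05 -0.   -0.03] op 0.582
TWISTZ -4.2 deg; then TRAVEL mm [-18.2 -95.4 149.3] tool z= [-0.001  0.001 -1.   ] j6 -0.54
```

View pics/w21.png

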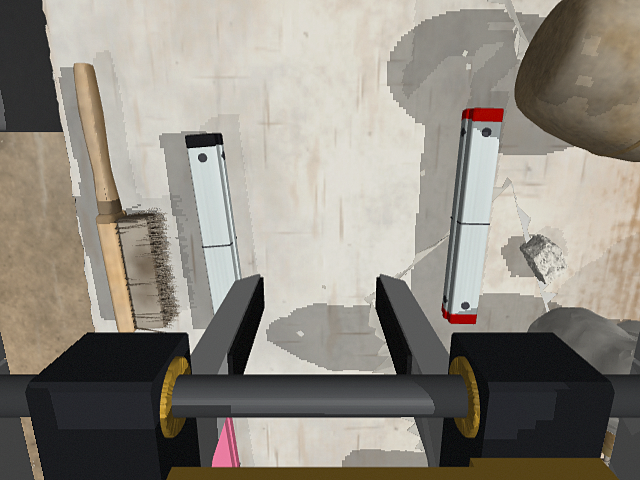

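Emit:
{"name": "apply_moves", "arguments": {
  "travel": [
    [0,0,0],
    [-0.006,-0.035,0],
    [-0.006,-0.035,0],
    [-0.006,-0.025,0],
    [0,0,0.04],
    [0,0,0.04],
    [0,0,0.04],
    [0,0,0.026],
    [0,0,0],
    [0,0,0]
  ],
  "twist": [
    [0,0,-4.2],
    [0,0,0],
    [0,0,0],
    [0,0,0],
    [0,0,0],
    [0,0,0],
    [0,0,0],
    [0,0,0],
    [0,0,0],
    [0,0,0]
  ],
  "fingers": [0.58,0.58,0.58,0.58,0.58,0.58,0.58,0.58,0.58,0.58]
}}

```text
time: 40.42
tcp_pos: [0.4084, -0.2248, 0.055]
tool_rot: [2.136, 2.301, 0.0]
contact_force: [0.5, 0.0, 0.4]
opening: 0.584
```

```bash
python3 - <<'E'
from h import *
s,c,T=wr('w22.png');plan([.4067,-.2235,.004],4.3,s)
E
```

```text
t=40.42 tcp [ 0.4084 -0.2248  0.055 ] yang 4.3 tilt 0.10 F [0.5 0.  0.4] M [-0.04  0.01 -0.01] op 0.584
TWISTZ -0.0 deg; then TRAVEL mm [ 1.5 -1.6 51. ] tool z= [ 0.001 -0.001 -1.   ] j6 -0.76
```

View pics/w22.png

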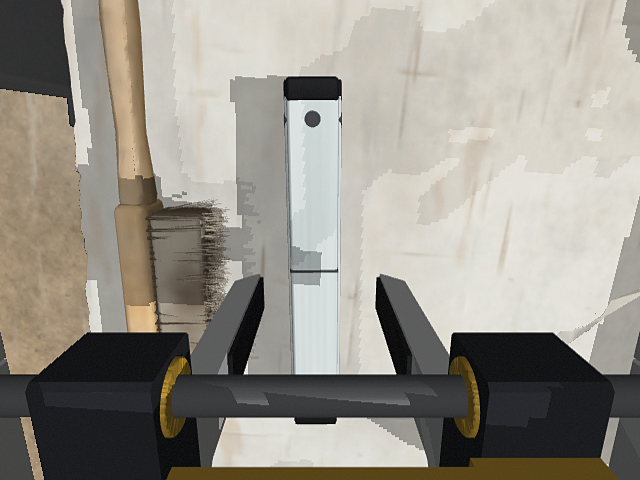

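Emit:
{"name": "apply_moves", "arguments": {
  "travel": [
    [0,-0.0015,0.02],
    [0,0,0.02],
    [0,0,0.011],
    [0,0,0],
    [0,0,0],
    [0,0,0],
    [0,0,0],
    [0,0,0],
    [0,0,-0.002],
    [0,0,-0.002],
    [0,0,-0.002],
    [0,0,0],
    [0,0,0]
  ],
  "twist": [
    [0,0,0],
    [0,0,0],
    [0,0,0],
    [0,0,0],
    [0,0,0],
    [0,0,0],
    [0,0,0],
    [0,0,0],
    [0,0,0],
    [0,0,0],
    [0,0,0],
    [0,0,0],
    [0,0,0]
  ],
  "fingers": [0.5,0.5,0.5,0.2,0.2,0.2,0.2,0.2,0.2,0.2,0.2,0.2,0.2],
  "grip_force": 50
}}

```text
time: 42.1
tcp_pos: [0.4054, -0.2247, 0.0086]
tool_rot: [-2.138, -2.301, -0.0]
contact_force: [0.0, 0.7, -8.0]
opening: 0.312
```

```bash
python3 - <<'E'
from h import *
s,c,T=wr('w23.png');plan([.4067,-.2235,.004],4.3,s)
s,c,T=wr('w23b.png');plan([.4067,-.2235,.004],4.3,s)
E
```

```text
t=42.10 tcp [ 0.4054 -0.2247  0.0086] yang 4.2 tilt 0.06 F [ 0.   0.7 -8. ] M [0.2  0.08 0.03] op 0.312
TWISTZ -0.1 deg; then TRAVEL mm [1.1 1.3 4.6] tool z= [-0.001  0.001 -1.   ] j6 -0.77
t=42.15 tcp [ 0.4055 -0.2248  0.0087] yang 4.2 tilt 0.05 F [-1.7  0.3 -8.5] M [0.17 0.04 0.02] op 0.307
TWISTZ -0.1 deg; then TRAVEL mm [1.2 1.3 4.7] tool z= [-0.001  0.001 -1.   ] j6 -0.77
```

View pics/w23.png

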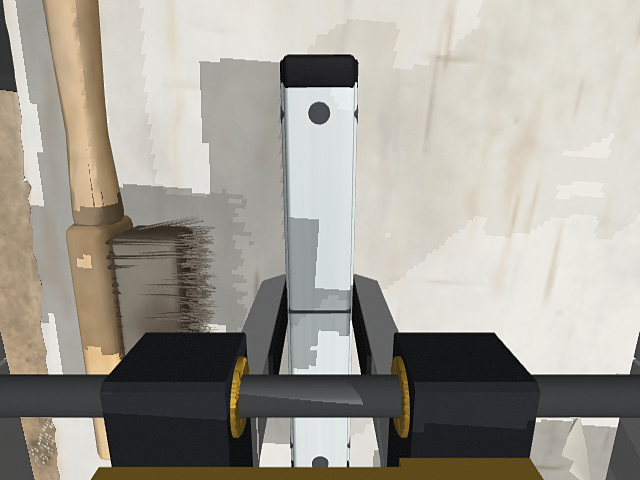

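Emit:
{"name": "apply_moves", "arguments": {
  "travel": [
    [0,0,0.005],
    [0,0,0],
    [0,0,0],
    [-0.015,0,0],
    [-0.014,0,0],
    [0,0,0],
    [0,0,0],
    [0,0,0],
    [0,0,-0.003],
    [0,0,-0.003],
    [0,0,-0.003],
    [0,0,0],
    [0,0,0]
  ],
  "twist": [
    [0,0,0],
    [0,0,0],
    [0,0,0],
    [0,0,0],
    [0,0,0],
    [0,0,0],
    [0,0,0],
    [0,0,0],
    [0,0,0],
    [0,0,0],
    [0,0,0],
    [0,0,0],
    [0,0,0]
  ],
  "fingers": [0.2,0.43,0.43,0.43,0.43,0.2,0.2,0.2,0.2,0.2,0.2,0.2,0.2]
}}

```text
time: 43.82
tcp_pos: [0.4078, -0.2538, 0.0128]
tool_rot: [-2.138, -2.301, -0.0]
contact_force: [-0.0, -0.3, -8.3]
opening: 0.313
```

```bash
python3 - <<'E'
from h import *
s,c,T=wr('w24.png');plan([.4067,-.2235,.004],4.3,s)
s,c,T=wr('w24b.png');plan([.4067,-.2235,.004],4.3,s)
E
```

```text
t=43.83 tcp [ 0.4078 -0.2538  0.0128] yang 4.2 tilt 0.02 F [-0.  -0.3 -8.3] M [-0.13  0.05 -0.  ] op 0.313
TWISTZ -0.1 deg; then TRAVEL mm [30.3  1.2  8.8] tool z= [-0.  0. -1.] j6 -0.81
t=43.88 tcp [ 0.4078 -0.2538  0.0128] yang 4.2 tilt 0.02 F [-0.1  0.4 -8.1] M [-0.11  0.1   0.01] op 0.310
TWISTZ -0.1 deg; then TRAVEL mm [30.3  1.2  8.8] tool z= [-0.  0. -1.] j6 -0.81
```

View pics/w24.png

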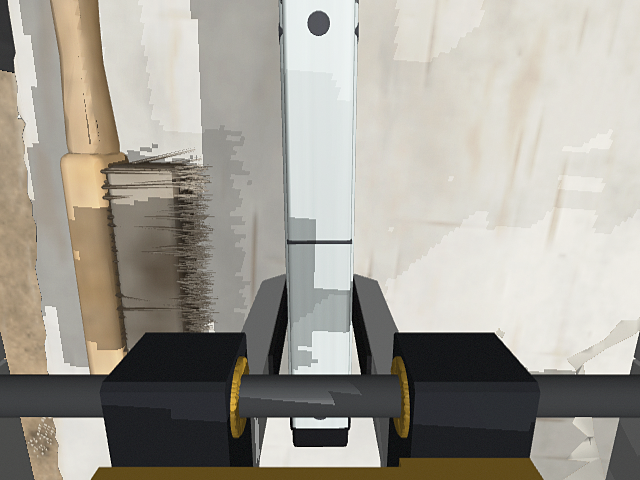

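Emit:
{"name": "apply_moves", "arguments": {
  "travel": [
    [0,0,-0.01],
    [0,0,-0.015],
    [0,0,-0.02],
    [0,0,-0.02],
    [0,0,-0.02],
    [0,0,-0.002],
    [0,0,0],
    [0,0,0],
    [0,0,0],
    [0,0,0],
    [0,0,0],
    [0,0,0],
    [0,0,0],
    [0,0,0],
    [0,0,0],
    [0,0,0],
    [0,0,0],
    [0,0,0]
  ],
  "twist": [
    [0,0,0],
    [0,0,0],
    [0,0,0],
    [0,0,0],
    [0,0,0],
    [0,0,-4],
    [0,0,-9],
    [0,0,-9],
    [0,0,-9],
    [0,0,-9],
    [0,0,-9],
    [0,0,-9],
    [0,0,-9],
    [0,0,-9],
    [0,0,-9],
    [0,0,-6.8],
    [0,0,0],
    [0,0,0]
  ],
  "fingers": [0.2,0.2,0.2,0.2,0.2,0.2,0.2,0.2,0.2,0.2,0.2,0.2,0.2,0.2,0.2,0.2,0.2,0.2],
  "grip_force": 60
}}

```text
time: 46.18
tcp_pos: [0.4081, -0.2541, 0.1006]
tool_rot: [-0.162, 3.137, -0.001]
contact_force: [0.4, 0.2, -7.3]
opening: 0.309
```

```bash
python3 - <<'E'
from h import *
s,c,T=wr('w25.png')
plan([.50,.03,.1],96,s)
plan([.6002,.1571,.1],96,s)
E
```

```text
t=46.17 tcp [ 0.4081 -0.2541  0.1006] yang 95.9 tilt 0.05 F [ 0.4  0.2 -7.3] M [ 0.06 -0.01  0.02] op 0.309
TWISTZ -0.1 deg; then TRAVEL mm [-121.1  272.9    0.5] tool z= [ 0.001 -0.001 -1.   ] j6 -2.41
t=46.17 tcp [ 0.4081 -0.2541  0.1006] yang 95.9 tilt 0.05 F [ 0.4  0.2 -7.3] M [ 0.06 -0.01  0.02] op 0.309
TWISTZ -0.1 deg; then TRAVEL mm [-234.   388.8    0.5] tool z= [ 0.001 -0.001 -1.   ] j6 -2.41
```

View pics/w25.png

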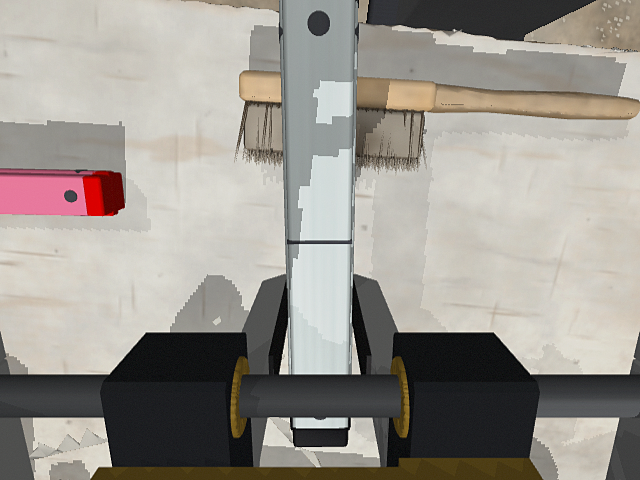

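Emit:
{"name": "apply_moves", "arguments": {
  "travel": [
    [-0.006,0.015,0],
    [-0.01,0.03,0],
    [-0.012,0.036,0],
    [-0.012,0.036,0],
    [-0.012,0.036,0],
    [-0.012,0.036,0],
    [-0.012,0.036,0],
    [-0.012,0.036,0],
    [-0.022,0.026,0],
    [-0.025,0.02,0],
    [-0.025,0.02,0],
    [-0.025,0.02,0],
    [-0.025,0.02,0],
    [-0.016,0.014,0],
    [-0.008,0.008,0],
    [0,0,0],
    [0,0,0],
    [0,0,0]
  ],
  "twist": [
    [0,0,0],
    [0,0,0],
    [0,0,0],
    [0,0,0],
    [0,0,0],
    [0,0,0],
    [0,0,0],
    [0,0,0],
    [0,0,0],
    [0,0,0],
    [0,0,0],
    [0,0,0],
    [0,0,0],
    [0,0,0],
    [0,0,0],
    [0,0,0],
    [0,0,0],
    [0,0,0]
  ],
  "fingers": [0.2,0.2,0.2,0.2,0.2,0.2,0.2,0.2,0.2,0.2,0.2,0.2,0.2,0.2,0.2,0.2,0.2,0.2]
}}

```text
time: 48.48
tcp_pos: [0.5993, 0.1567, 0.0998]
tool_rot: [0.163, -3.136, 0.0]
contact_force: [1.1, 0.5, -8.4]
opening: 0.31
```

```bash
python3 - <<'E'
from h import *
s,c,T=wr('w26.png')
plan([.6002,.1571,.1],96,s)
E
```

```text
t=48.48 tcp [0.5993 0.1567 0.0998] yang 96.0 tilt 0.05 F [ 1.1  0.5 -8.4] M [ 0.01 -0.02  0.08] op 0.310
TWISTZ -0.0 deg; then TRAVEL mm [-0.9  0.3 -0.2] tool z= [-0.001 -0.    -1.   ] j6 -1.56
```

View pics/w26.png

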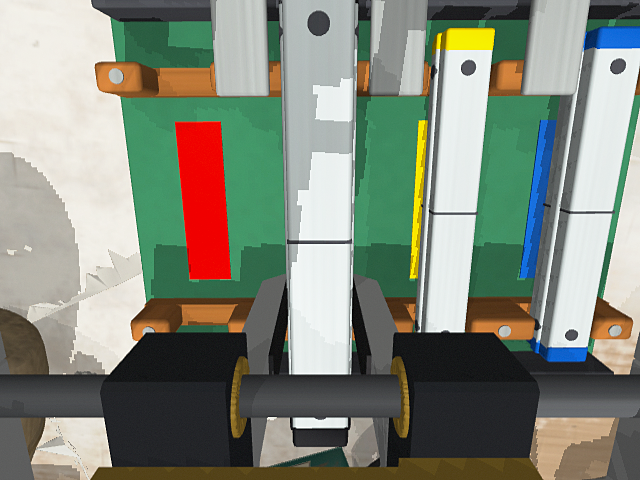

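```bash
python3 - <<'E'
from h import *
s=robot.observe();c=optics.read_camera('wrist');T=tcpT(s)@c['hand_eye'];A=tcpT(s)
def t(p,z): w=px2w(c,p,z,T); return ((w-A[:3,3])@A[:3,:3])[:,:2].round(4).tolist()
print('red',t([(198.5,122),(210,278)],.009),'ybar',t([(468,67),(455,213)],.05),'scr',t([(151,331),(504,331)],.045))
E
```

```text
red [[0.0814, -0.0802], [-0.0276, -0.0804]] ybar [[0.1088, 0.0795], [0.0286, 0.0796]] scr [[-0.0511, -0.111], [-0.051, 0.1204]]
```

Alignment is good (bay at tool y ≈ -0.0003). Lowering.

Emit:
{"name": "apply_moves", "arguments": {
  "travel": [
    [0,0,0.015],
    [0,0,0.02],
    [0,0,0.015],
    [0,0,0.008],
    [0,0,0.005],
    [0,0,0.004],
    [0,0,0.004],
    [0,0,0.004],
    [0,0,0.001],
    [0,0,0]
  ],
  "twist": [
    [0,0,0],
    [0,0,0],
    [0,0,0],
    [0,0,0],
    [0,0,0],
    [0,0,0],
    [0,0,0],
    [0,0,0],
    [0,0,0],
    [0,0,0]
  ],
  "fingers": [0.2,0.2,0.2,0.2,0.2,0.2,0.2,0.2,0.2,0.2]
}}

```text
time: 49.82
tcp_pos: [0.6001, 0.1574, 0.0242]
tool_rot: [-0.164, 3.137, 0.0]
contact_force: [-0.4, -0.5, -6.6]
opening: 0.312
```

```bash
python3 - <<'E'
from h import *
s,c,T=wr('w27.png')
plan([.6002,.1571,.024],96,s)
E
```

```text
t=49.83 tcp [0.6001 0.1574 0.0242] yang 96.0 tilt 0.01 F [-0.4 -0.5 -6.6] M [ 0.01  0.1  -0.02] op 0.312
TWISTZ 0.0 deg; then TRAVEL mm [-0.1 -0.3  0.2] tool z= [ 0.  0. -1.] j6 -1.56
```

View pics/w27.png

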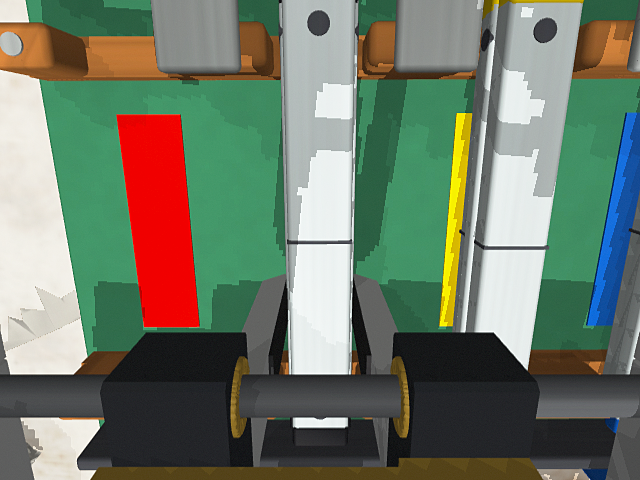

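Emit:
{"name": "apply_moves", "arguments": {
  "travel": [
    [0,0,0.001],
    [0,0,0],
    [0,0,0],
    [0,0,0],
    [0,0,-0.02],
    [0,0,-0.03],
    [0,0,-0.04],
    [0,0,-0.04],
    [0,0,-0.04],
    [0,0,0],
    [0,0,0]
  ],
  "twist": [
    [0,0,0],
    [0,0,0],
    [0,0,0],
    [0,0,0],
    [0,0,0],
    [0,0,0],
    [0,0,0],
    [0,0,0],
    [0,0,0],
    [0,0,0],
    [0,0,0]
  ],
  "fingers": [0.2,0.48,0.48,0.48,0.48,0.48,0.48,0.48,0.48,0.48,0.48]
}}

```text
time: 51.25
tcp_pos: [0.5997, 0.1573, 0.193]
tool_rot: [-0.164, 3.137, 0.0]
contact_force: [-0.8, -0.4, -0.2]
opening: 0.478
```

```bash
python3 - <<'E'
from h import *
s,c,T=wr('w28.png');plan([.56,-.17,.2],0,s)
E
```

```text
t=51.25 tcp [0.5997 0.1573 0.193 ] yang 96.0 tilt 0.00 F [-0.8 -0.4 -0.2] M [ 0.02 -0.    0.01] op 0.478
TWISTZ 96.0 deg; then TRAVEL mm [-327.3  -39.7   -7. ] tool z= [ 0.  0. -1.] j6 -1.56
```

View pics/w28.png

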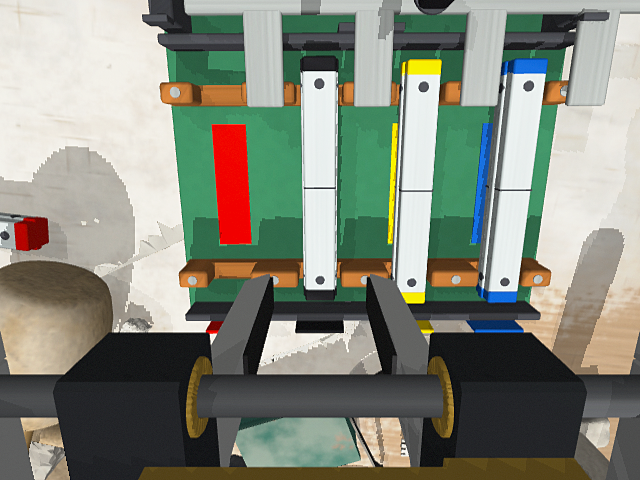

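Emit:
{"name": "apply_moves", "arguments": {
  "travel": [
    [0,0,0],
    [0,0,0],
    [0,0,0],
    [0,0,0],
    [0,0,0],
    [0,0,0],
    [0,0,0],
    [0,0,0],
    [0,0,0],
    [-0.027,-0.04,-0.007],
    [-0.05,0,0],
    [-0.05,0,0],
    [-0.05,0,0],
    [-0.05,0,0],
    [-0.05,0,0],
    [-0.05,0,0],
    [0,0,0],
    [0,0,0]
  ],
  "twist": [
    [0,0,10.6],
    [0,0,10.6],
    [0,0,10.6],
    [0,0,10.6],
    [0,0,10.6],
    [0,0,10.6],
    [0,0,10.6],
    [0,0,10.6],
    [0,0,10.6],
    [0,0,0.6],
    [0,0,0],
    [0,0,0],
    [0,0,0],
    [0,0,0],
    [0,0,0],
    [0,0,0],
    [0,0,0],
    [0,0,0]
  ],
  "fingers": [0.58,0.58,0.58,0.58,0.58,0.58,0.58,0.58,0.58,0.58,0.58,0.58,0.58,0.58,0.58,0.58,0.58,0.58]
}}

```text
time: 53.55
tcp_pos: [0.5593, -0.1693, 0.1982]
tool_rot: [-2.22, -2.218, 0.001]
contact_force: [0.3, -0.4, 0.1]
opening: 0.579
```

```bash
python3 - <<'E'
from h import *
import json
s,c,T=wr('w29.png');plan([.6425,-.202,.05],-.8,s)
json.dump([T.tolist(),s['tcp_pos'].tolist()],open('T.json','w'))
E
```

```text
t=53.55 tcp [ 0.5593 -0.1693  0.1982] yang -0.0 tilt 0.20 F [ 0.3 -0.4  0.1] M [-0.02  0.05  0.01] op 0.579
TWISTZ 0.8 deg; then TRAVEL mm [-31.8  84.1 147.9] tool z= [-0.003  0.002 -1.   ] j6 -0.44
```

View pics/w29.png

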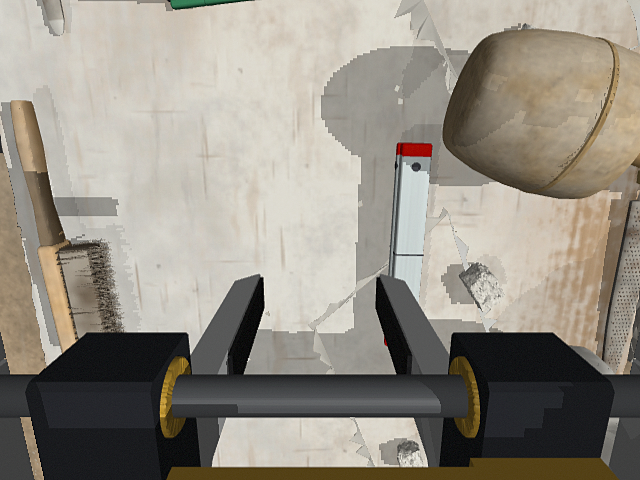

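```bash
python3 - <<'E'
from h import *
import json
s=robot.observe();c=optics.read_camera('wrist');T=tcpT(s)@c['hand_eye']
w=px2w(c,[(416,167),(408,255)],.03,T)[:,:2]; d=w[0]-w[1]; print(w.round(4),np.hypot(*d),np.degrees(np.arctan2(d[1],d[0])))
for z in (0.03,.06,.1): print(z,px2w(c,[(540,198),(470,175),(444,130)],z,T)[:,:2].round(3).tolist())
E
```

```text
[[ 0.6438 -0.1224]
 [ 0.6415 -0.2025]] 0.08013450348505488 88.35116625067202
0.03 [[0.755, -0.149], [0.691, -0.129], [0.666, -0.091]]
0.06 [[0.739, -0.145], [0.68, -0.126], [0.657, -0.092]]
0.1 [[0.716, -0.138], [0.665, -0.122], [0.645, -0.092]]
```

Emit:
{"name": "apply_moves", "arguments": {
  "travel": [
    [0,0,0],
    [-0.021,0.028,0],
    [-0.021,0.028,0],
    [0,0.028,0],
    [0,0,0.04],
    [0,0,0.04],
    [0,0,0.04],
    [0,0,0.025],
    [0,0,0],
    [0,0,0]
  ],
  "twist": [
    [0,0,1.4],
    [0,0,0],
    [0,0,0],
    [0,0,0],
    [0,0,0],
    [0,0,0],
    [0,0,0],
    [0,0,0],
    [0,0,0],
    [0,0,0]
  ],
  "fingers": [0.58,0.58,0.58,0.58,0.58,0.58,0.58,0.58,0.58,0.58]
}}

```text
time: 54.9
tcp_pos: [0.6443, -0.2139, 0.0564]
tool_rot: [2.246, 2.193, 0.001]
contact_force: [-0.5, -0.5, 0.3]
opening: 0.582
```

```bash
python3 - <<'E'
from h import *
s,c,T=wr('w30.png');plan([.6415,-.212,.004],-1.4,s)
E
```

```text
t=54.90 tcp [ 0.6443 -0.2139  0.0564] yang -1.4 tilt 0.12 F [-0.5 -0.5  0.3] M [-0.08  0.06  0.01] op 0.582
TWISTZ 0.0 deg; then TRAVEL mm [ 1.9 -3.  52.4] tool z= [ 0.002 -0.001 -1.   ] j6 -0.42
```

View pics/w30.png

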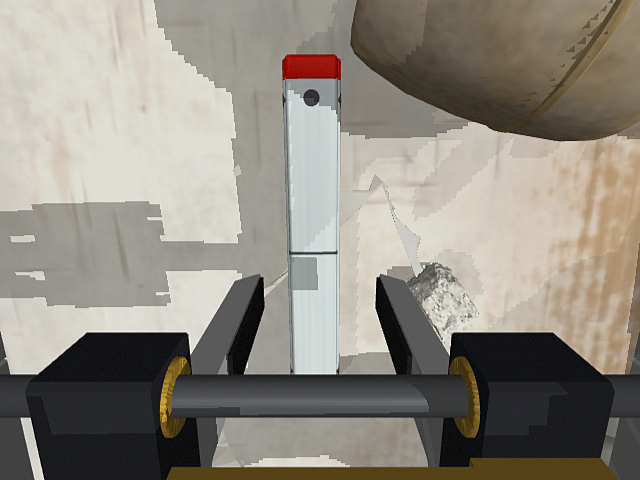

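Emit:
{"name": "apply_moves", "arguments": {
  "travel": [
    [0,-0.002,0],
    [0,0,0.02],
    [0,0,0.02],
    [0,0,0.012],
    [0,0,0],
    [0,0,0],
    [0,0,0],
    [0,0,0],
    [0,0,0],
    [0,-0.01,0],
    [0,-0.015,0],
    [0,-0.015,0],
    [0,-0.015,0],
    [0,-0.015,0],
    [0,-0.01,0],
    [0,0,0]
  ],
  "twist": [
    [0,0,0],
    [0,0,0],
    [0,0,0],
    [0,0,0],
    [0,0,0],
    [0,0,0],
    [0,0,0],
    [0,0,0],
    [0,0,0],
    [0,0,0],
    [0,0,0],
    [0,0,0],
    [0,0,0],
    [0,0,0],
    [0,0,0],
    [0,0,0]
  ],
  "fingers": [0.45,0.45,0.45,0.45,0.2,0.2,0.2,0.2,0.2,0.2,0.2,0.2,0.2,0.2,0.2,0.2],
  "grip_force": 50
}}

```text
time: 56.95
tcp_pos: [0.5595, -0.2116, 0.0025]
tool_rot: [-2.247, -2.192, 0.002]
contact_force: [-0.6, 1.0, -7.0]
opening: 0.313
```

```bash
python3 - <<'E'
from h import *
s,c,T=wr('w31.png');plan([.6415,-.212,.004],-1.4,s)
E
```

```text
t=56.95 tcp [ 0.5595 -0.2116  0.0025] yang -1.4 tilt 0.15 F [-0.6  1.  -7. ] M [-0.11  0.14  0.08] op 0.313
TWISTZ -0.0 deg; then TRAVEL mm [ 1.6 82.  -1.7] tool z= [-0.002  0.001 -1.   ] j6 -0.48
```

View pics/w31.png

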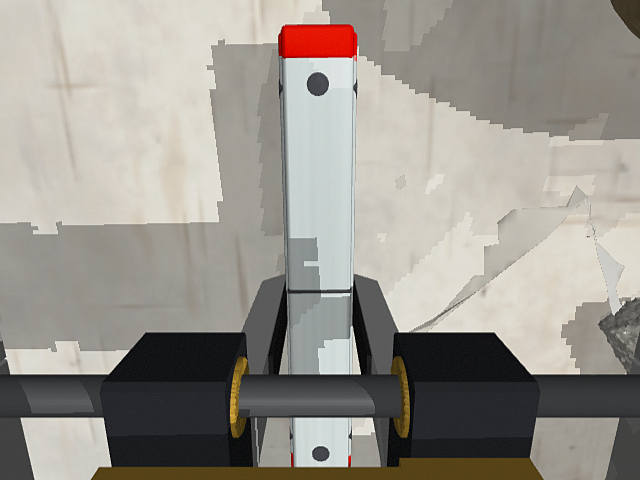

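Emit:
{"name": "apply_moves", "arguments": {
  "travel": [
    [0,0,-0.002],
    [0,0,-0.002],
    [0,0,-0.002],
    [0,0,0],
    [0,0,0]
  ],
  "twist": [
    [0,0,0],
    [0,0,0],
    [0,0,0],
    [0,0,0],
    [0,0,0]
  ],
  "fingers": [0.2,0.2,0.2,0.2,0.2]
}}

```text
time: 57.62
tcp_pos: [0.5613, -0.2121, 0.0089]
tool_rot: [-2.248, -2.194, 0.0]
contact_force: [1.4, -0.7, -8.4]
opening: 0.313
```

```bash
python3 - <<'E'
from h import *
for i in range(2):
    s,c,T=wr('w32%d.png'%i);plan([.6415,-.212,.004],-1.4,s)
E
```

```text
t=57.62 tcp [ 0.5613 -0.2121  0.0089] yang -1.4 tilt 0.00 F [ 1.4 -0.7 -8.4] M [-0.31  0.09  0.02] op 0.313
TWISTZ 0.0 deg; then TRAVEL mm [ 2.  80.2  4.9] tool z= [-0. -0. -1.] j6 -0.48
t=57.67 tcp [ 0.5612 -0.2121  0.0088] yang -1.4 tilt 0.01 F [-0.8  0.5 -9. ] M [-0.26  0.11 -0.03] op 0.309
TWISTZ 0.0 deg; then TRAVEL mm [ 2.  80.3  4.8] tool z= [-0.  0. -1.] j6 -0.48
```

View pics/w320.png

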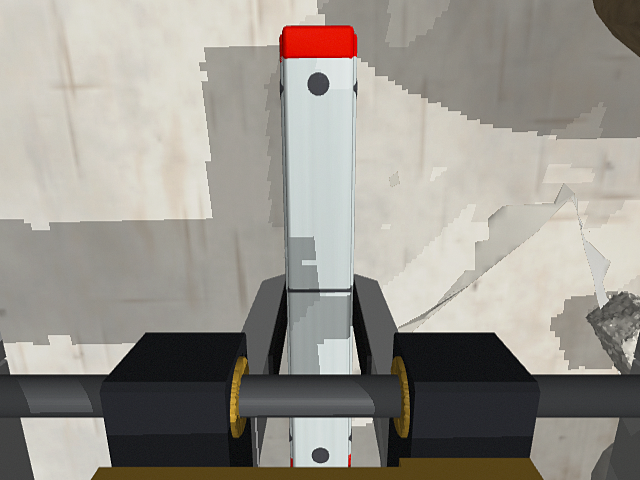

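Emit:
{"name": "apply_moves", "arguments": {
  "travel": [
    [0,0,0.005],
    [0,0,0],
    [0,0,0],
    [0.013,0,0],
    [0.013,0,0],
    [0,0,0],
    [0,0,0],
    [0,0,0],
    [0,0,-0.003],
    [0,0,-0.003],
    [0,0,-0.003],
    [0,0,0],
    [0,0,0]
  ],
  "twist": [
    [0,0,0],
    [0,0,0],
    [0,0,0],
    [0,0,0],
    [0,0,0],
    [0,0,0],
    [0,0,0],
    [0,0,0],
    [0,0,0],
    [0,0,0],
    [0,0,0],
    [0,0,0],
    [0,0,0]
  ],
  "fingers": [0.2,0.43,0.43,0.43,0.43,0.2,0.2,0.2,0.2,0.2,0.2,0.2,0.2]
}}

```text
time: 59.35
tcp_pos: [0.5617, -0.1861, 0.0128]
tool_rot: [-2.248, -2.194, 0.0]
contact_force: [-0.2, 0.2, -8.3]
opening: 0.314
```

```bash
python3 - <<'E'
from h import *
for i in range(2):
    s,c,T=wr('w33%d.png'%i);plan([.6415,-.212,.004],-1.4,s)
A=tcpT(s); 
E
```

```text
t=59.35 tcp [ 0.5617 -0.1861  0.0128] yang -1.4 tilt 0.01 F [-0.2  0.2 -8.3] M [-0.07  0.06  0.01] op 0.314
TWISTZ -0.0 deg; then TRAVEL mm [-23.9  80.4   8.8] tool z= [-0.  0. -1.] j6 -0.44
t=59.40 tcp [ 0.5617 -0.1861  0.0128] yang -1.4 tilt 0.02 F [ 0.6  0.3 -8.7] M [-0.01  0.05  0.04] op 0.307
TWISTZ -0.0 deg; then TRAVEL mm [-23.9  80.4   8.8] tool z= [-0.  0. -1.] j6 -0.44
```

View pics/w330.png

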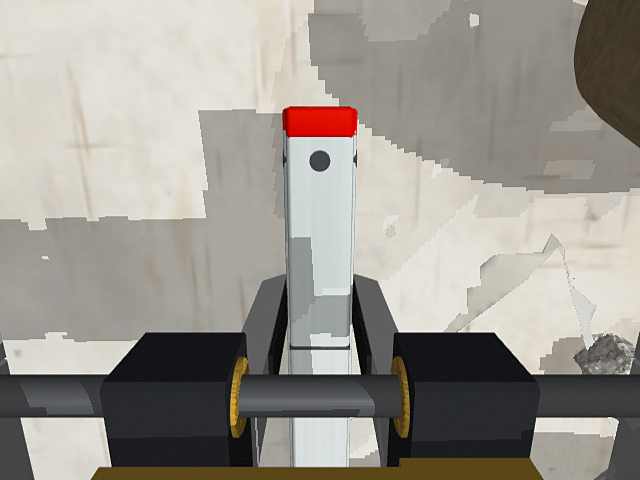

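Emit:
{"name": "apply_moves", "arguments": {
  "travel": [
    [0,0,-0.01],
    [0,0,-0.015],
    [0,-0.01,-0.02],
    [0,-0.025,-0.02],
    [0,-0.025,-0.02],
    [0,-0.02,-0.002],
    [0,0,0],
    [0,0,0],
    [0,0,0],
    [0,0,0],
    [0,0,0],
    [0,0,0],
    [0,0,0],
    [0,0,0],
    [0,0,0],
    [0,0,0],
    [0,0,0],
    [0,0,0],
    [0,0,0],
    [0,0,0]
  ],
  "twist": [
    [0,0,0],
    [0,0,0],
    [0,0,0],
    [0,0,0],
    [0,0,0],
    [0,0,0],
    [0,0,-5],
    [0,0,-9],
    [0,0,-9],
    [0,0,-9],
    [0,0,-9],
    [0,0,-9],
    [0,0,-9],
    [0,0,-9],
    [0,0,-9],
    [0,0,-9],
    [0,0,-9],
    [0,0,-2.4],
    [0,0,0],
    [0,0,0]
  ],
  "fingers": [0.2,0.2,0.2,0.2,0.2,0.2,0.2,0.2,0.2,0.2,0.2,0.2,0.2,0.2,0.2,0.2,0.2,0.2,0.2,0.2],
  "grip_force": 60
}}

```text
time: 61.95
tcp_pos: [0.4822, -0.1843, 0.1008]
tool_rot: [-0.163, 3.136, -0.001]
contact_force: [-0.4, -0.3, -8.7]
opening: 0.31
```

```bash
python3 - <<'E'
from h import *
s,c,T=wr('w34.png')
plan([.47,.03,.1],96,s)
plan([.5628,.0728,.1],96,s)
E
```

```text
t=61.95 tcp [ 0.4822 -0.1843  0.1008] yang 96.0 tilt 0.07 F [-0.4 -0.3 -8.7] M [ 0.02  0.07 -0.01] op 0.310
TWISTZ -0.0 deg; then TRAVEL mm [-10.3 214.4   0.6] tool z= [ 0.001 -0.001 -1.   ] j6 -2.21
t=61.95 tcp [ 0.4822 -0.1843  0.1008] yang 96.0 tilt 0.07 F [-0.4 -0.3 -8.7] M [ 0.02  0.07 -0.01] op 0.310
TWISTZ -0.0 deg; then TRAVEL mm [-107.   247.3    0.7] tool z= [ 0.001 -0.001 -1.   ] j6 -2.21
```

View pics/w34.png

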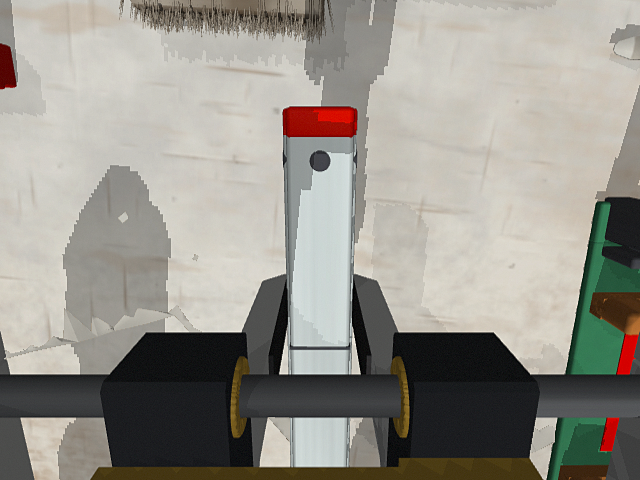

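Emit:
{"name": "apply_moves", "arguments": {
  "travel": [
    [0,0.018,0],
    [0,0.03,0],
    [0,0.035,0],
    [0,0.035,0],
    [0,0.035,0],
    [-0.005,0.035,0],
    [-0.012,0.025,0],
    [-0.02,0.012,0],
    [-0.025,0.01,0],
    [-0.025,0.008,0],
    [-0.013,0.0035,0],
    [-0.007,0,0],
    [0,0,0],
    [0,0,0],
    [0,0,0]
  ],
  "twist": [
    [0,0,0],
    [0,0,0],
    [0,0,0],
    [0,0,0],
    [0,0,0],
    [0,0,0],
    [0,0,0],
    [0,0,0],
    [0,0,0],
    [0,0,0],
    [0,0,0],
    [0,0,0],
    [0,0,0],
    [0,0,0],
    [0,0,0]
  ],
  "fingers": [0.2,0.2,0.2,0.2,0.2,0.2,0.2,0.2,0.2,0.2,0.2,0.2,0.2,0.2,0.2]
}}

```text
time: 63.88
tcp_pos: [0.5619, 0.0719, 0.0999]
tool_rot: [0.164, -3.137, -0.0]
contact_force: [0.8, 0.3, -8.0]
opening: 0.31
```

```bash
python3 - <<'E'
from h import *
s,c,T=wr('w35.png')
plan([.5628,.0728,.1],96,s)
import pickle; pickle.dump((T,tcpT(s)),open('T.pkl','wb'))
E
```

```text
t=63.88 tcp [0.5619 0.0719 0.0999] yang 96.0 tilt 0.04 F [ 0.8  0.3 -8. ] M [-0.02  0.01 -0.03] op 0.310
TWISTZ -0.0 deg; then TRAVEL mm [-1.   0.8 -0.1] tool z= [-0.001 -0.    -1.   ] j6 -1.70
```

View pics/w35.png

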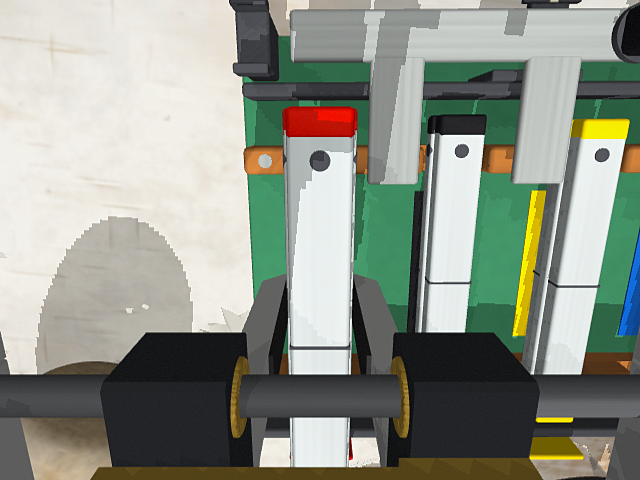

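```bash
python3 - <<'E'
from h import *
import pickle; T,A=pickle.load(open('T.pkl','rb')); c=optics.read_camera('wrist')
def t(p,z): w=px2w(c,p,z,T); return ((w-A[:3,3])@A[:3,:3])[:,:2].round(4).tolist()
print('blackbar',t([(461.5,151),(449,283)],.05),'ybar',t([(602,155),(575,286)],.05),'screw',t([(265,161)],.045),'redmid',t([(320,347)],.126))
E
```

```text
blackbar [[0.0645, 0.0801], [-0.0155, 0.0797]] ybar [[0.0623, 0.1603], [-0.0175, 0.1582]] screw [[0.0585, -0.0324]] redmid [[-0.0155, -0.0004]]
```

Aligned: neighbours sit at +80 and +160 mm, and the bar middle matches the others. Lowering.

Emit:
{"name": "apply_moves", "arguments": {
  "travel": [
    [0,0,0.015],
    [0,0,0.02],
    [0,0,0.015],
    [0,0,0.008],
    [0,0,0.005],
    [0,0,0.004],
    [0,0,0.004],
    [0,0,0.004],
    [0,0,0.001],
    [0,0,0]
  ],
  "twist": [
    [0,0,0],
    [0,0,0],
    [0,0,0],
    [0,0,0],
    [0,0,0],
    [0,0,0],
    [0,0,0],
    [0,0,0],
    [0,0,0],
    [0,0,0]
  ],
  "fingers": [0.2,0.2,0.2,0.2,0.2,0.2,0.2,0.2,0.2,0.2]
}}

```text
time: 65.22
tcp_pos: [0.5628, 0.0722, 0.0241]
tool_rot: [-0.164, 3.137, -0.0]
contact_force: [-0.3, 0.1, -8.2]
opening: 0.312
```

```bash
python3 - <<'E'
from h import *
s,c,T=wr('w36.png')
plan([.5628,.0728,.023],96,s)
E
```

```text
t=65.22 tcp [0.5628 0.0722 0.0241] yang 96.0 tilt 0.03 F [-0.3  0.1 -8.2] M [ 0.02  0.03 -0.07] op 0.312
TWISTZ -0.0 deg; then TRAVEL mm [-0.1  0.6  1.1] tool z= [ 0. -0. -1.] j6 -1.70
```

View pics/w36.png

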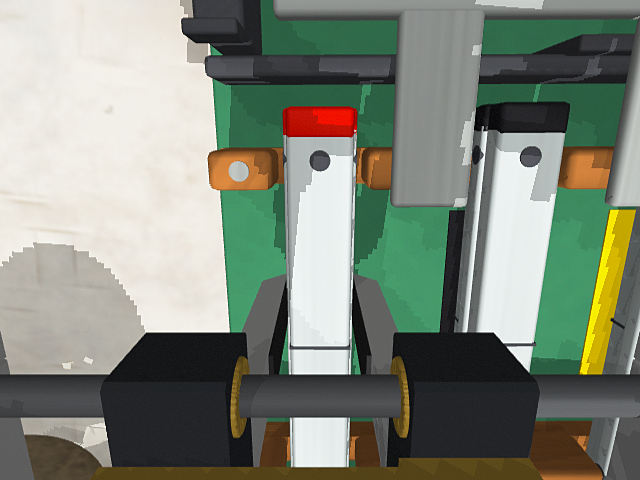

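Emit:
{"name": "apply_moves", "arguments": {
  "travel": [
    [0,0,0.001],
    [0,0,0.001],
    [0,0,0],
    [0,0,0],
    [0,0,0],
    [0,0,-0.02],
    [0,0,-0.03],
    [0,0,-0.04],
    [0,0,-0.04],
    [0,0,-0.05],
    [0,0,0],
    [0,0,0]
  ],
  "twist": [
    [0,0,0],
    [0,0,0],
    [0,0,0],
    [0,0,0],
    [0,0,0],
    [0,0,0],
    [0,0,0],
    [0,0,0],
    [0,0,0],
    [0,0,0],
    [0,0,0],
    [0,0,0]
  ],
  "fingers": [0.2,0.2,0.48,0.48,0.48,0.48,0.48,0.48,0.48,0.48,0.48,0.48]
}}

```text
time: 66.78
tcp_pos: [0.5623, 0.0722, 0.2015]
tool_rot: [0.164, -3.137, -0.0]
contact_force: [0.4, 0.6, 0.5]
opening: 0.477
```

```bash
python3 - <<'E'
from h import *
s,c,T=wr('w37.png')
plan([.4233,.2185,.2],96,s)
E
```

```text
t=66.78 tcp [0.5623 0.0722 0.2015] yang 96.0 tilt 0.02 F [0.4 0.6 0.5] M [ 0.09 -0.01 -0.03] op 0.477
TWISTZ -0.0 deg; then TRAVEL mm [123.  160.    1.6] tool z= [-0.  0. -1.] j6 -1.70
```

View pics/w37.png

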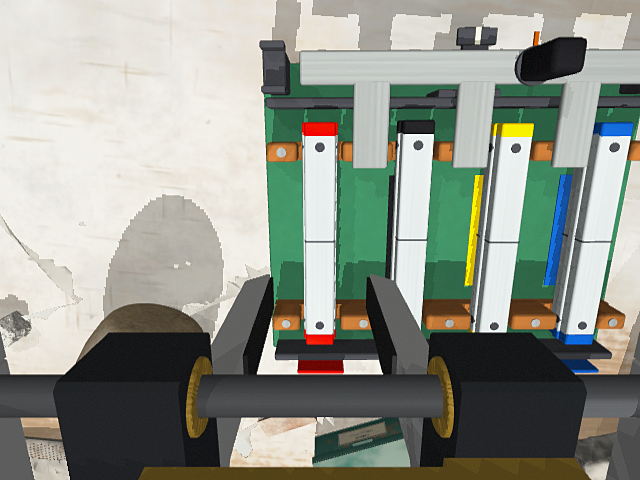

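All four arms lie in their bays, with middle lines around row 240. Now the keeper.

Emit:
{"name": "apply_moves", "arguments": {
  "travel": [
    [0.02,0.03,0],
    [0.035,0.045,0],
    [0.035,0.045,0],
    [0.033,0.04,0],
    [0,0,0.025],
    [0,0,0],
    [0,0,0],
    [0,0,0]
  ],
  "twist": [
    [0,0,0],
    [0,0,0],
    [0,0,0],
    [0,0,0],
    [0,0,0],
    [0,0,0],
    [0,0,0],
    [0,0,0]
  ],
  "fingers": [0.6,0.6,0.6,0.6,0.6,0.6,0.6,0.6],
  "grip_force": 15
}}

```text
time: 67.82
tcp_pos: [0.4244, 0.2181, 0.1774]
tool_rot: [-0.163, 3.137, 0.0]
contact_force: [-0.8, 0.2, -0.6]
opening: 0.603
```

```bash
python3 - <<'E'
from h import *
s,c,T=wr('w38.png')
plan([.4233,.2185,.074],96,s)
E
```

```text
t=67.83 tcp [0.4244 0.2181 0.1774] yang 95.9 tilt 0.04 F [-0.8  0.2 -0.6] M [ 0.05  0.02 -0.01] op 0.603
TWISTZ -0.1 deg; then TRAVEL mm [  1.1   0.5 103.4] tool z= [ 0.001  0.    -1.   ] j6 -1.38
```

View pics/w38.png

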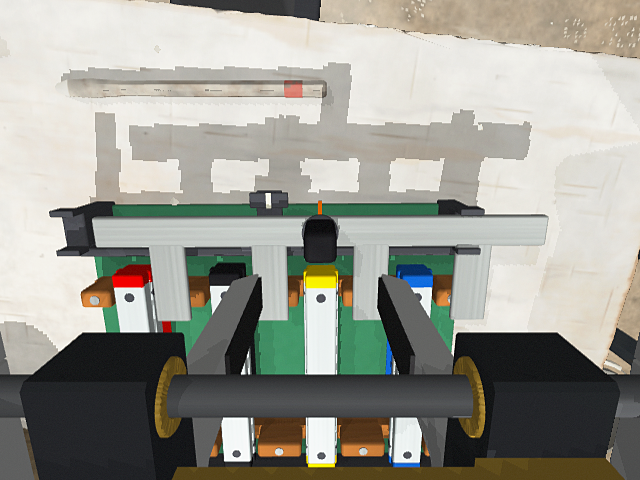

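Emit:
{"name": "apply_moves", "arguments": {
  "travel": [
    [0.001,0,0.03],
    [0,0,0.04],
    [0,0,0.033],
    [0,0,0],
    [0,0,0],
    [0,0,0],
    [0,0,0],
    [0,0,0],
    [0,-0.006,0],
    [0,-0.007,0],
    [0,-0.007,0],
    [0,-0.007,0],
    [0,-0.007,0],
    [0,-0.004,0],
    [0,0,0],
    [0,0,0]
  ],
  "twist": [
    [0,0,0],
    [0,0,0],
    [0,0,0],
    [0,0,0],
    [0,0,0],
    [0,0,0],
    [0,0,0],
    [0,0,0],
    [0,0,0],
    [0,0,0],
    [0,0,0],
    [0,0,0],
    [0,0,0],
    [0,0,0],
    [0,0,0],
    [0,0,0]
  ],
  "fingers": [0.6,0.6,0.6,0.6,0.15,0.15,0.15,0.15,0.15,0.15,0.15,0.15,0.15,0.15,0.15,0.15],
  "grip_force": 15
}}

```text
time: 69.88
tcp_pos: [0.4274, 0.18, 0.0748]
tool_rot: [-0.164, 3.136, -0.001]
contact_force: [-0.0, -0.5, 6.1]
opening: 0.233
```

```bash
python3 - <<'E'
from h import *
s,c,T=wr('w39.png')
plan([.4275,.1785,.074],96,s)
b=c['image'][200:290,270:370,::-1]; cv2.imwrite('pics/w39z.png',cv2.resize(b,(640,576),interpolation=cv2.INTER_CUBIC))
E
```

```text
t=69.88 tcp [0.4274 0.18   0.0748] yang 96.0 tilt 0.10 F [-0.  -0.5  6.1] M [-0.1   0.13  0.14] op 0.233
TWISTZ -0.0 deg; then TRAVEL mm [ 0.  -1.5  0.8] tool z= [ 0.002 -0.    -1.   ] j6 -1.46
```

View pics/w39.png

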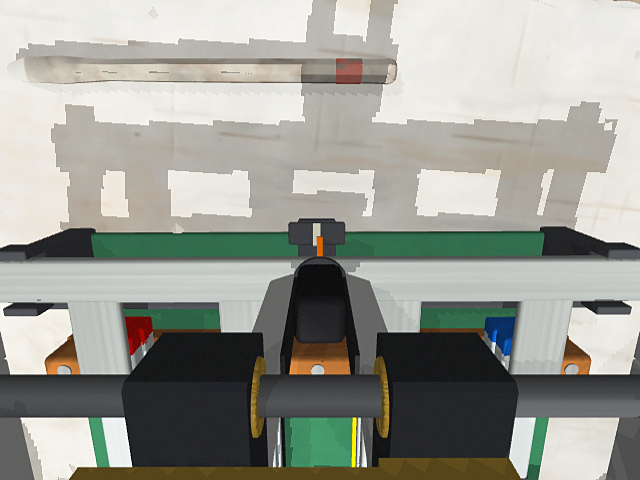

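View pics/w39z.png

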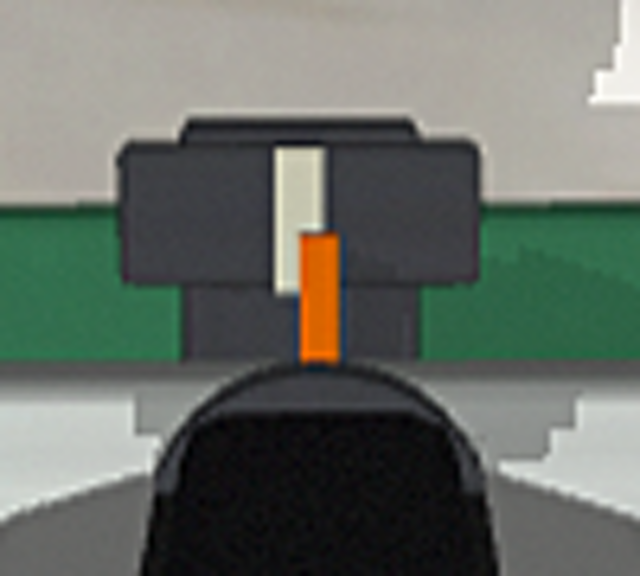

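The pointer (col ~320) is still 3.3 px right of the white mark, roughly 1.7 mm.

Emit:
{"name": "apply_moves", "arguments": {
  "travel": [
    [0,-0.001,0],
    [0,-0.0007,0],
    [0,0,0],
    [0,0,0]
  ],
  "twist": [
    [0,0,0],
    [0,0,0],
    [0,0,0],
    [0,0,0]
  ],
  "fingers": [0.15,0.15,0.15,0.15]
}}

```text
time: 70.42
tcp_pos: [0.4275, 0.1788, 0.0748]
tool_rot: [-0.164, 3.136, 0.001]
contact_force: [-0.3, 1.0, 5.5]
opening: 0.235
```

```bash
python3 - <<'E'
from h import *
s,c,T=wr('w40.png')
plan([.4275,.1785,.074],96,s)
b=c['image'][200:290,270:370,::-1]; cv2.imwrite('pics/w40z.png',cv2.resize(b,(640,576),interpolation=cv2.INTER_CUBIC))
E
```

```text
t=70.42 tcp [0.4275 0.1788 0.0748] yang 96.0 tilt 0.10 F [-0.3  1.   5.5] M [0.11 0.08 0.09] op 0.235
TWISTZ -0.0 deg; then TRAVEL mm [ 0.  -0.3  0.8] tool z= [ 0.002  0.001 -1.   ] j6 -1.47
```

View pics/w40z.png

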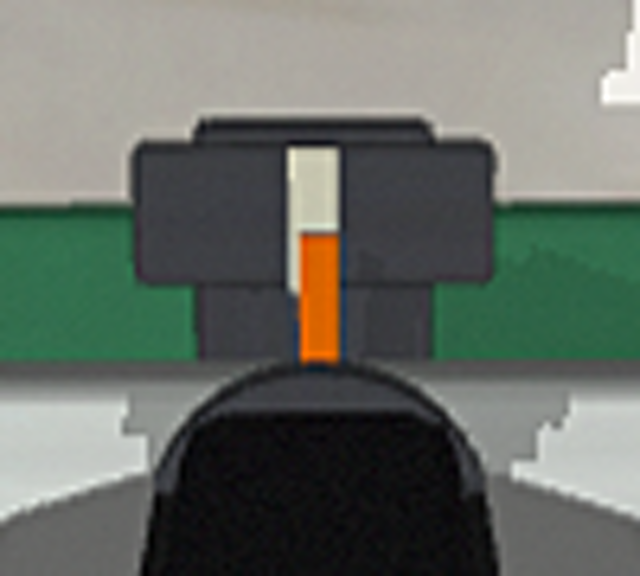

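Emit:
{"name": "apply_moves", "arguments": {
  "travel": [
    [0,-0.0006,0],
    [0,0,0],
    [0,0,0]
  ],
  "twist": [
    [0,0,0],
    [0,0,0],
    [0,0,0]
  ],
  "fingers": [0.15,0.15,0.15]
}}

```text
time: 70.85
tcp_pos: [0.4275, 0.1783, 0.0748]
tool_rot: [-0.164, 3.136, 0.001]
contact_force: [-1.0, 1.2, 5.6]
opening: 0.235
```

Emit:
{"name": "apply_moves", "arguments": {
  "travel": [
    [0,0,0],
    [0,0,0],
    [0,0,0],
    [0,0,-0.02],
    [0,0,-0.04],
    [0,0,-0.05],
    [0,0,-0.05],
    [0,0,0],
    [0,0,0]
  ],
  "twist": [
    [0,0,0],
    [0,0,0],
    [0,0,0],
    [0,0,0],
    [0,0,0],
    [0,0,0],
    [0,0,0],
    [0,0,0],
    [0,0,0]
  ],
  "fingers": [0.5,0.5,0.5,0.5,0.5,0.5,0.5,0.5,0.5]
}}

```text
time: 71.97
tcp_pos: [0.4262, 0.1781, 0.2332]
tool_rot: [0.164, -3.136, 0.0]
contact_force: [-0.6, -0.5, -0.6]
opening: 0.501
```

```bash
python3 - <<'E'
from h import *
s,c,T=wr('w41.png')
plan([.4275,.1785,.074],96,s)
b=c['image'][200:290,270:370,::-1]; cv2.imwrite('pics/w41z.png',cv2.resize(b,(640,576),interpolation=cv2.INTER_CUBIC))
s,c=snap('top','top9.png'); a=c['image'][150:350,120:560,::-1];cv2.imwrite('pics/top9z.png',cv2.resize(a,(792,360),interpolation=cv2.INTER_CUBIC))
E
```

```text
t=71.97 tcp [0.4262 0.1781 0.2332] yang 96.0 tilt 0.07 F [-0.6 -0.5 -0.6] M [0.02 0.   0.  ] op 0.501
TWISTZ -0.0 deg; then TRAVEL mm [ -1.5   0.3 159.2] tool z= [-0.001 -0.    -1.   ] j6 -1.47
```

View pics/w41.png

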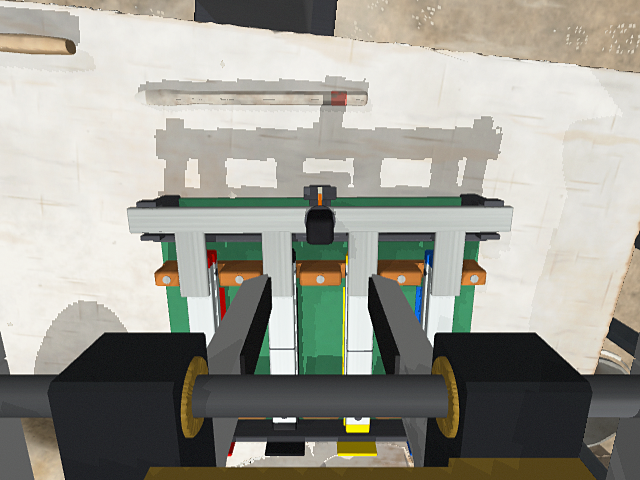

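View pics/w41z.png

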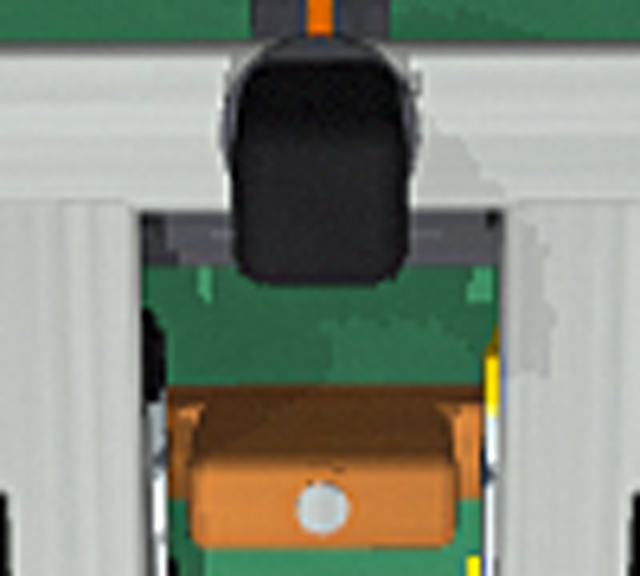

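View pics/top9z.png

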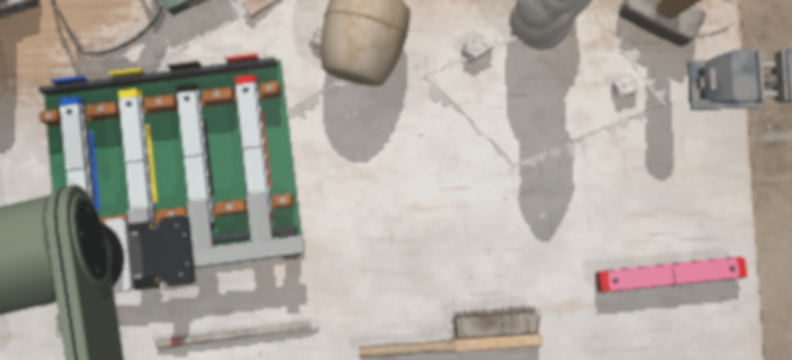

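```bash
python3 - <<'E'
from h import *
i=cv2.imread('pics/w41.png')[175:250,280:360]; cv2.imwrite('pics/w41y.png',cv2.resize(i,(640,600),interpolation=cv2.INTER_CUBIC))
E
```

```text
(no output)
```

View pics/w41y.png

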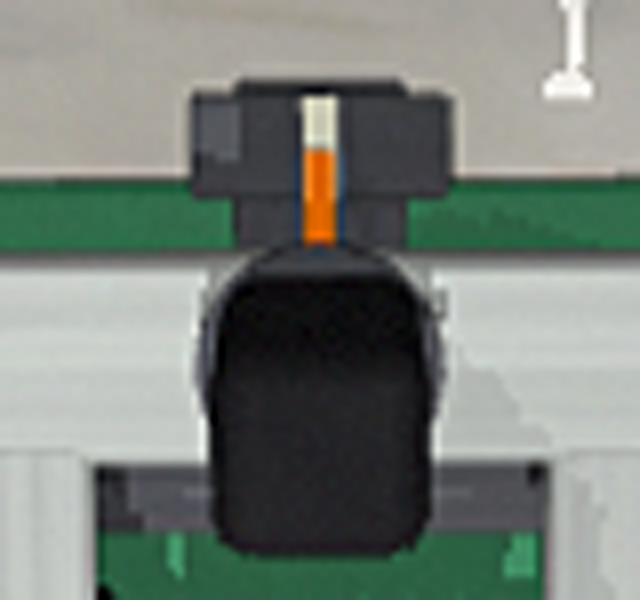

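The orange pointer stands exactly on the white mark (both at col ~320). All four arms are in their bays and the robot is clear, so I'm handing in.

```bash
python3 -c "
from rig import robot
print(robot.finish_job())"
```

```text
the job is handed in; nothing more can be done
None
```

The job is done and handed in at about 72 s of the 210 s allowed. All four arms were present, and each now lies in the bay of its own colour with the keeper locked over them.

- **Keeper open:** I slid it about 40 mm to its left (+y) end before moving any arm.
- **Arms:** I gave each a small trial lift, moved the grip 17–30 mm from its middle to the balance point using the wrist moment, and carried it level. The order was yellow, blue, black, red. I dragged the red arm about 80 mm along the table first, to keep clear of the mallet.
- **Keeper closed:** I slid it back in small corrections until the pointer stood on the white mark.

**Last checks:** In the final close-up the pointer lines up with the mark to within about half a millimetre, and the tongues lie over the bays. The top view shows each arm in its own bay, with the pink look-alike untouched. The gripper was open and clear, with only sensor noise on the force reading. In that top view the arm hid the left end of the keeper and the front ends of the blue and yellow arms. The wrist views before and after closing showed those arms seated.

**Open points:** The black arm's regrip left a small moment, equal to about 8 mm off balance, but it stayed level throughout. I saw no arm being knocked aside. No other check failed or disagreed.

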